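# Pack and wedge a sample box in its locating corner

## Task

In the extraction cabinet, bring the sample box square and flush into the corner of the fence, on the floor; then stand spacer plates (thin, thick or both, as the gap needs) in the gap between the box and the end stop until what is left is narrow enough for the wedge. Lower the wedge, tip down and flat face towards the box, between the spacers and the stop until you feel it go tight clear of the floor, and finish while still gripping the wedge and pressing it down firmly (some 20 N), so that the box stays clamped home. Leave the two round tubs and the brush where they are.

Things in the scene. Friction and masses are not known exactly. Their poses are not given: they have to be found in the camera images.
- fence: Fixed dark steel corner fence, walls 14 mm thick, 55 mm high. Origin: on the floor, under the centre of a box that is fully home. Far wall: inner face at x = +40 mm, along y from -66 to +64 mm. Side wall: inner face at y = +45 mm, along x from -40 to +45 mm. Open towards -x and -y. Position and yaw differ each time.
- stop: Fixed dark steel end stop, a block 30 x 60 x 55 mm (x, y, height), square to the fence, at y = 0 of the fence. Origin: on the floor, middle of its face that looks to +x, towards the box; the block lies behind (x -30 to 0 mm). With the box home, the gap from stop face to box (box face then at x = -40 mm of the fence) is 23 to 47 mm, different each time.
- box: Loose lidded plastic sample box (grey, pale lid), 80 x 90 x 55 mm (x, y, height), 0.25 to 0.5 kg. Origin: centre of underside; home when origin and axes meet the fence's. On the lid, centred, a handle bar 52 mm along x, 14 mm wide in y, from 75 to 90 mm above the underside, on two posts. Starts on the floor, short of home by 20-50 mm in x and 105-140 mm in y, turned up to 0.35 rad.
- rack: Fixed plastic rack, 186 x 62 mm (x, y), 30 mm high (45 mm beside the wedge) with a 5 mm base, slots in a row along x that hold the thin spacer, the thick spacer and the wedge upright (in that order towards +x). Origin: on the floor under the thick spacer; the thin one stands at x = -55 mm, the wedge at +60 mm.
- thin_spacer: Loose aluminium plate 10 x 40 x 100 mm (x thickness, y width, z height), about 0.1 kg, standing upright in the rack, its underside 5 mm above the floor. Origin: centre of its underside. Best gripped across its 40 mm width near the top; it stands on its own on the floor.
- thick_spacer: Loose aluminium plate 20 x 40 x 100 mm (x thickness, y width, z height), about 0.2 kg, otherwise like the thin one.
- wedge: Loose aluminium wedge, 40 mm wide (y), 100 high (z), 0.15 kg, tip down in the rack, tip 5 mm up. Origin at tip height. Upright flat face at x = +15 mm; sloped face from x = +10 mm (tip) to -20 mm (top): 5 mm thick at the tip, +3 mm per 10 mm of height. Against the 55 mm high stop it goes tight in gaps of 8 to 20 mm (tip 45 to 5 mm up); over 21.5 mm it bottoms. Grip across its width.
- tub_a: Bystander: loose round lidded tub, 100 mm across, 45 mm high; origin at the centre of its underside.
- tub_b: Bystander: loose round lidded tub, 90 mm across, 50 mm high; origin at the centre of its underside.
- brush: Bystander: loose hand brush lying on the floor beyond the rack, about 20 mm high.
Mind the look-alikes: they are no part of the job. Leave any blue, pink or purple look-alike of the wedge alone.

How it is judged:
By the outcome, as a careful person would: the job done as asked, in the order asked, and still so for the second after the job is handed in, while the arm keeps its last pose, push and grip.
It also fails if it takes over 72 s, if anything falls off the work surface, if the arm or the gripper's body presses on something with over 40 N, if the wrist force passes 120 N, or if a joint passes its speed limit or range.

## Robot

A 6-joint arm with a two-finger parallel gripper is mounted at the origin on the work surface. World frame = base frame: x ahead of the robot, y to its left, z up, the work surface at z = 0. Lengths are in mm, angles in rad, forces in N, time in s.
With the tool pointing down it reaches from about 350 to 875 mm from the base axis. Payload 4.2 kg.
Tool frame: the origin (TCP) lies between the finger pads; the fingertips stand 19 mm ahead of it and the grasp point (between the pads) is the TCP; y points along the fingers, z is the direction in which the jaws open and shut, and the axes are right-handed (so a half turn about y gives the same grasp; the last joint's range is limited). The gripper opens to 85 mm and grips with 20 to 120 N. Pads are 22 mm wide; open, the fingers measure 114 mm over their backs; the gripper's body (76 mm by 85 mm) begins 54 mm behind the grasp point. The pads swing forward as they close: fully open they stand 13 mm farther back than shut.
Start: joints at [1.585, 0.385, 0.008, 0, -1.194, -0.259], TCP at [151.445, 606.353, 250.312] pointing down, gripper open.
Joint ranges: [-3.14, 3.14], [-1.21, 2.06], [-1.07, 1.41], [-3.16, 2.05], [-2.99, -0.16], [-3.1, 3.1]. Speed limits (rad/s): [2.79, 2.79, 3.14, 3.14, 3.14, 3.14].

## Interface

Orientations are given as a unit quaternion [x, y, z, w].
In Python, from bench import arm gives the robot as it stands.
- The arm moves only by the shell command python3 -m inch 'ROWS'. ROWS is JSON, a list of rows, each a list of 7 numbers: the opening, from 0 (shut) to 1 (fully open), then the shift along the tool's x, y, z in cm, then the turn, a rotation vector about the tool's x, y, z in degrees. A call has 1 to 20 rows; each row is the pose to reach, as a shift and turn from the pose commanded when the call began, along the tool's axes at that moment; what a row does not reach only later rows make up. A row lasts 1/12 s, in which the tool goes at most 41.7 mm and 7.16 degrees, less where a joint would pass 70% of its speed; a pose out of reach is approached as far as the arm can. A call with a gripper value outside its range is refused whole. The fingers move at their own pace and stop on an object; the grip force is fixed at half the most. Time passes only in rows, so rows that repeat a pose let the fingers close. It gives the time, the measured TCP pose, the force and the opening at its end, in the units of the state.
- arm.read_state(): the state, without advancing time (a new reading comes with each control period).
- arm.get_image(name): name is "scene" or "top"; returns the picture (420x560x3 uint8, red, green, blue); there is no depth.
- arm.camera_params(name): a dict with "fx", "fy", "cx", "cy" (pixels), "rvec" (rotation vector, rad) and "tvec" (3), from world to camera coordinates, as OpenCV has them. Camera axes: x right, y down, z forward; pixel columns grow to the right and rows downward; lengths in mm; the calibration is good to about 2 mm. A picture is of the moment at which its call begins. camera_params takes no time and is no camera call.
- arm.job_done(): hands the job in, once; it reports no verdict.
Trained networks look in the newest picture that a camera, given by its name, has taken for a name from the list of things; names that differ only in an ending like _2 or _b are one class to them, and where a whole thing is asked for, a point or a joint stands for the part that bears it (a point fixed in the world has none). Each returns a list of dicts, best first, with "conf" (0 to 1); they miss things now and then, are a little off and sometimes report something else, mostly with a low value. They report only what shows in the picture. A call takes as long as a camera call. They do not tell look-alikes from the thing itself.
- arm.masks_of(label, camera): "mask" (420x560 bool, what is visible of it) and "extent" ([left, top, width, height] in pixels, round what is visible of it).
The state is a dict: "clock": time; "joints": joint angles; "joint_vel": joint speeds; "joint_efforts": joint torques, N m; "position": TCP position; "ee_rot": TCP orientation; "contact_force": force on the tool from outside, world axes, zero at the start; "wrist_torque": the same for the moment, N m; "gripper_width": finger opening in mm.
Only numpy, scipy, OpenCV 4.12 (cv2) and the standard library are available. Lean on these libraries where they do the work, as an engineer would, in place of code of your own. Each camera call takes 0.05 s, during which the arm holds its last target.

## Working session

There is one attempt and no reset: what is moved stays moved. The work goes in short steps, Python scripts to look and compute and a shell command to move; the robot and the scene stay as the last step left them, time stands still between calls to the robot, and variables do not carry over. Pictures are saved under pics/ and viewed, and the job is handed in when it is done.

```bash
ls; mkdir -p pics
python3 - <<'E'
from bench import arm
import cv2,json
s=arm.read_state();print(s)
for n in("scene","top"):
    im=arm.get_image(n);cv2.imwrite(f"pics/{n}0.png",im[:,:,::-1]);print(n,arm.camera_params(n))
E
```

```text
pics
{'clock': 0.0, 'joints': array([ 1.58460169e+00,  3.85565372e-01,  6.63142506e-03, -5.18612899e-04,
       -1.19399142e+00, -2.58588089e-01]), 'joint_vel': array([-0.00103327, -0.00039409,  0.00145404,  0.00151802,  0.00011737,
       -0.00039897]), 'joint_efforts': array([-6.47007892e-05, -3.92288375e+01,  1.88399649e+01,  4.18636143e+00,
       -4.68625833e-03, -2.36393305e-06]), 'position': array([151.31629927, 605.84926448, 249.21549368]), 'ee_rot': array([-0.08632831, -0.7010397 ,  0.7025775 ,  0.08646159]), 'contact_force': array([ 0.08821637,  0.21299154, -0.51604533]), 'wrist_torque': array([ 0.00210587,  0.03963973, -0.01997885]), 'gripper_width': 85.36980046963794}
scene {'fx': 385.1037893531118, 'fy': 385.1037893531118, 'cx': 281.229450297684, 'cy': 213.39103032750594, 'rvec': array([ 1.09286215,  2.36513622, -1.0150392 ]), 'tvec': array([ 334.15769921, -299.76160263, 1523.01567107])}
top {'fx': 445.56901475695014, 'fy': 445.56901475695014, 'cx': 284.27079186276956, 'cy': 204.58267139146906, 'rvec': array([ 2.1830511 , -2.12988712,  0.15244465]), 'tvec': array([  42.34869326,  596.81957134, 1302.92393304])}
```

View pics/scene0.png

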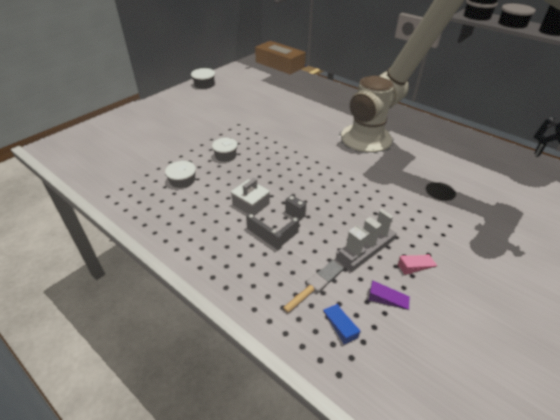

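View pics/top0.png

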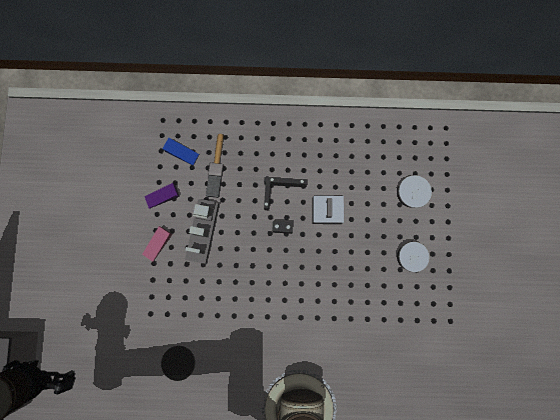

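The scene view shows the fence around (275,228), the stop at (296,207), the box at (251,195) and the rack at (368,240). In the top view the fence corner is at (268,182), the stop at (283,227), the box at (328,209), the rack at (203,230) and the tubs at (414,191) and (414,257). The blue, purple and pink look-alikes lie flat beside the rack. Next I'll get the masks and enlarged crops.

```bash
cat > h.py <<'E'
import numpy as np,cv2
from bench import arm
def cam(n):
    p=arm.camera_params(n);R=cv2.Rodrigues(np.array(p["rvec"]))[0]
    K=np.array([[p["fx"],0,p["cx"]],[0,p["fy"],p["cy"]],[0,0,1]]);return K,R,np.array(p["tvec"])
C={n:cam(n) for n in("scene","top")}
def proj(n,P):
    K,R,t=C[n];q=(np.atleast_2d(P)@R.T+t)@K.T;return q[:,:2]/q[:,2:]
def unproj(n,uv,z):
    K,R,t=C[n];d=np.linalg.solve(K,np.array([uv[0],uv[1],1.]));d=R.T@d;c=-R.T@t
    return c+d*(z-c[2])/d[2]
E
python3 - <<'E'
from h import *
ims={}
for n in("scene","top"):
    im=arm.get_image(n)[:,:,::-1].copy();ims[n]=im
    print(n,"campos",-C[n][1].T@C[n][2])
import pickle
M={}
for l in["fence","stop","box","rack","thin_spacer","thick_spacer","wedge","tub_a","tub_b","brush"]:
    for n in("top","scene"):
        r=arm.masks_of(l,n);M[l,n]=r
        print(l,n,[(round(float(d["conf"]),2),[int(v) for v in d["extent"]],int(d["mask"].sum())) for d in r[:4]])
pickle.dump((ims,M),open("m0.pkl","wb"))
cv2.imwrite("pics/topc.png",cv2.resize(ims["top"][110:280,140:360],None,fx=3.6,fy=3.5,interpolation=cv2.INTER_CUBIC))
cv2.imwrite("pics/scc.png",cv2.resize(ims["scene"][160:280,220:420],None,fx=4,fy=4,interpolation=cv2.INTER_CUBIC))
print(arm.read_state()["clock"])
E
```

```text
scene campos [1226.45435864  584.83842717  821.50401153]
top campos [ 417.83211168   66.152932   1369.90434115]
fence top [(0.7, [208, 135, 15, 61], 662), (0.63, [263, 177, 42, 32], 502)]
fence scene [(0.96, [245, 217, 55, 33], 921)]
stop top [(0.46, [274, 222, 17, 9], 193), (0.29, [267, 178, 44, 33], 505)]
stop scene [(0.59, [283, 195, 22, 21], 384)]
box top [(0.88, [313, 198, 30, 27], 874), (0.64, [394, 243, 38, 29], 780)]
box scene [(0.92, [230, 179, 37, 34], 958), (0.73, [284, 262, 59, 51], 849)]
rack top [(0.83, [189, 198, 31, 63], 876)]
rack scene []
thin_spacer top []
thin_spacer scene [(0.86, [377, 210, 14, 25], 228)]
thick_spacer top [(0.67, [194, 205, 21, 12], 242), (0.45, [188, 225, 21, 11], 139)]
thick_spacer scene [(0.87, [363, 218, 17, 31], 343), (0.24, [286, 193, 20, 25], 417)]
wedge top [(0.79, [143, 185, 37, 23], 393), (0.69, [160, 139, 40, 24], 461), (0.57, [143, 229, 27, 32], 476)]
wedge scene [(0.93, [399, 255, 38, 19], 560), (0.85, [329, 304, 33, 40], 736), (0.76, [370, 282, 35, 25], 724), (0.6, [346, 227, 21, 26], 417)]
tub_a top [(0.88, [396, 177, 34, 27], 912), (0.83, [395, 243, 37, 27], 769)]
tub_a scene [(0.87, [168, 161, 27, 27], 633), (0.74, [211, 142, 25, 19], 492)]
tub_b top [(0.88, [396, 177, 34, 27], 912), (0.83, [395, 243, 37, 27], 769)]
tub_b scene [(0.87, [168, 161, 27, 27], 633), (0.74, [211, 142, 25, 19], 492)]
brush top [(0.83, [207, 134, 16, 62], 670)]
brush scene [(0.88, [285, 262, 59, 48], 842)]
1.2
```

```bash
sleep 1
```

```text
(no output)
```

View pics/topc.png

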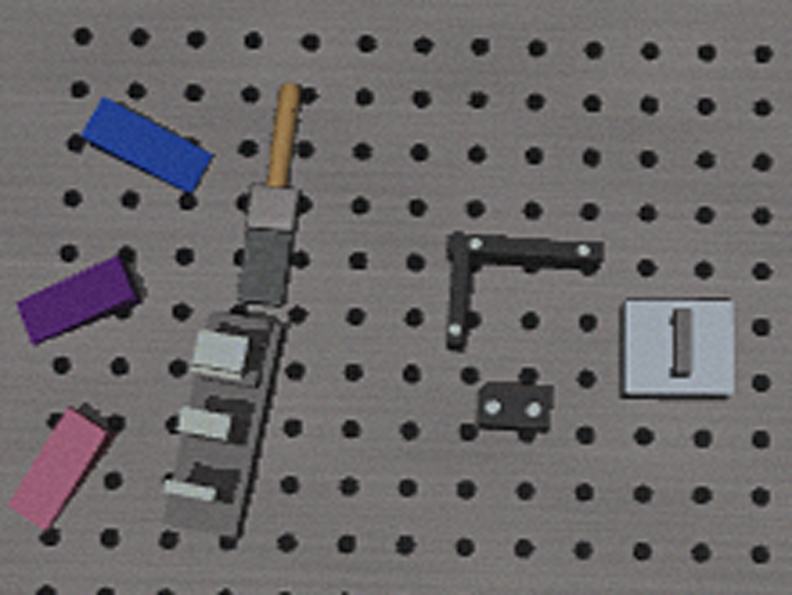

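View pics/scc.png

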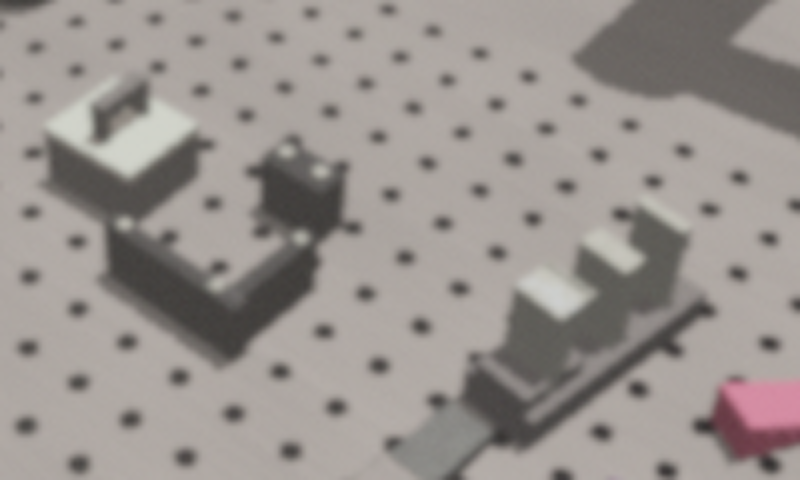

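```bash
cat > fit.py <<'E'
from h import *
from scipy.optimize import minimize
def bx(x0,x1,y0,y1,z0,z1):
    v=np.array([[x,y,z] for x in(x0,x1) for y in(y0,y1) for z in(z0,z1)],float)
    f=[[0,1,3,2],[4,6,7,5],[0,4,5,1],[2,3,7,6],[0,2,6,4],[1,5,7,3]]
    return v,f
def wedge(z0=0):
    v=np.array([[x,y,z+z0] for x,z in((15,0),(15,100),(-20,100),(10,0)) for y in(-20,20)],float)
    f=[[0,1,3,2],[2,3,5,4],[4,5,7,6],[6,7,1,0],[0,2,4,6],[1,7,5,3]]
    return v,f
MOD={"fence":[bx(40,54,-66,64,0,55),bx(-40,40,45,59,0,55)],
"stop":[bx(-30,0,-30,30,0,55)],
"box":[bx(-40,40,-45,45,0,55),bx(-26,26,-7,7,75,90)],
"rack":[bx(-85,43,-31,31,0,30)],
"thin":[bx(-5,5,-20,20,0,100)],"thick":[bx(-10,10,-20,20,0,100)],"wedge":[wedge()]}
S=4
def render(n,parts,roi):
    # parts: list of (verts world, faces). returns label stack coverage images
    x0,y0,w,h=roi
    lab=np.zeros((h*S,w*S),np.uint8);L=1
    c=-C[n][1].T@C[n][2];items=[]
    for v,f in parts:
        cen=v.mean(0)
        for q in f:
            p=v[q];m=p.mean(0);nn=np.cross(p[1]-p[0],p[2]-p[0])
            if nn@(m-cen)<0:nn=-nn
            if nn@(c-m)>0: items.append((np.linalg.norm(c-cen),np.linalg.norm(c-m),p))
    items.sort(key=lambda t:(-round(t[0],0),-t[1]))
    for _,_,p in items:
        uv=(proj(n,p)+0.5-[x0,y0])*S-0.5
        cv2.fillPoly(lab,[np.round(uv*16).astype(np.int32)],L,shift=4);L+=1
    return lab,L
def parts(names,pose):
    x,y,a=pose[:3];z=pose[3] if len(pose)>3 else 0
    R=np.array([[np.cos(a),-np.sin(a),0],[np.sin(a),np.cos(a),0],[0,0,1]])
    return [(v@R.T+[x,y,z],f) for nm in names for v,f in MOD[nm]]
def cost(im,n,P,roi):
    x0,y0,w,h=roi
    lab,L=render(n,P,roi)
    A=np.stack([cv2.resize((lab==i).astype(np.float32),(w,h),interpolation=cv2.INTER_AREA).ravel() for i in range(L)],1)
    A=np.stack([cv2.GaussianBlur(a.reshape(h,w),(0,0),0.6).ravel() for a in A.T],1)
    b=im[y0:y0+h,x0:x0+w].astype(float);b=b.reshape(-1,b.shape[-1])
    G=A.T@A+1e-2*np.eye(L);X=np.linalg.solve(G,A.T@b)
    r=np.abs(b-A@X).sum(1);return np.minimum(r,90).mean()
def fit(ims,cams,names,init,rois,z=0,st=(8,8,.06)):
    def f(p):return sum(cost(ims[n],n,parts(names,[*p[:3],z]),rois[n]) for n in cams)
    best=None;p=np.array(init,float)
    for k in range(3):
        s=np.array(st)/(2**k)
        sim=np.vstack([p]+[p+s*np.eye(3)[i] for i in range(3)])
        r=minimize(f,p,method="Nelder-Mead",options=dict(initial_simplex=sim,xatol=.05,fatol=1e-3,maxiter=120));p=r.x
    return p,r.fun
def overlay(im,n,plist,fn,roi,k=4):
    x0,y0,w,h=roi
    o=cv2.resize(im[y0:y0+h,x0:x0+w],None,fx=k,fy=k,interpolation=cv2.INTER_CUBIC)
    for names,pose,col in plist:
        for v,f in parts(names,pose):
            for q in f:
                uv=(proj(n,v[q])+0.5-[x0,y0])*k-0.5
                cv2.polylines(o,[np.round(uv).astype(np.int32)],True,col,1,cv2.LINE_AA)
    cv2.imwrite(fn,o)
E
cat > f0.py <<'E'
from fit import *
import pickle
ims,M=pickle.load(open("m0.pkl","rb"))
u=lambda x,y,z:unproj("top",(140+x/3.6,110+y/3.5),z)
a=u(450,235,55);b=u(603,243,55)
yaw=np.arctan2(*(a-b)[:2][::-1])-np.pi/2
print("fence yaw",yaw,a,b)
ini={}
R=lambda t:np.array([[np.cos(t),-np.sin(t)],[np.sin(t),np.cos(t)]])
ini["fence"]=[*(a[:2]-R(yaw)@[54,62]),yaw]
s=u(515,385,55);ini["stop"]=[*s[:2],yaw]
bb=u(678,345,55);ini["box"]=[*bb[:2],yaw*0]
res={}
for k,v in ini.items():
    for cams in(["top"],["scene"],["top","scene"]):
        rois={}
        for n in cams:
            P=np.vstack([proj(n,q[0]) for q in parts([k],v)]);lo=P.min(0).astype(int)-9;hi=P.max(0).astype(int)+10
            rois[n]=[*lo,*(hi-lo)]
        p,c=fit(ims,cams,[k],v,rois);print(k,cams,p.round(3),round(c,2));res[k]=p
pickle.dump(res,open("r0.pkl","wb"))
pl=[([k],p,(0,255,0)) for k,p in res.items()]
overlay(ims["top"],"top",pl,"pics/ov_t.png",[255,165,100,75],7)
overlay(ims["scene"],"scene",pl,"pics/ov_s.png",[222,172,90,85],7)
E
python3 f0.py
```

```text
fence yaw -0.028702982635807617 [675.09198954 116.9561628   55.        ] [671.42617287 -10.7242929   55.        ]
fence ['top'] [ 6.20554e+02  5.79070e+01 -4.30000e-02] 34.04
fence ['scene'] [ 6.20367e+02  5.69050e+01 -2.40000e-02] 58.89
fence ['top', 'scene'] [ 6.2057e+02  5.7733e+01 -4.2000e-02] 93.07
stop ['top'] [ 5.44101e+02  6.13110e+01 -3.30000e-02] 42.61
stop ['scene'] [5.42689e+02 6.12270e+01 3.00000e-03] 45.54
stop ['top', 'scene'] [5.44193e+02 6.22220e+01 9.00000e-03] 88.79
box ['top'] [ 5.85002e+02 -7.39460e+01  1.40000e-02] 30.69
box ['scene'] [ 5.87302e+02 -6.99800e+01  2.80000e-02] 38.29
box ['top', 'scene'] [ 5.85141e+02 -7.39130e+01  1.20000e-02] 71.59
```

View pics/ov_t.png

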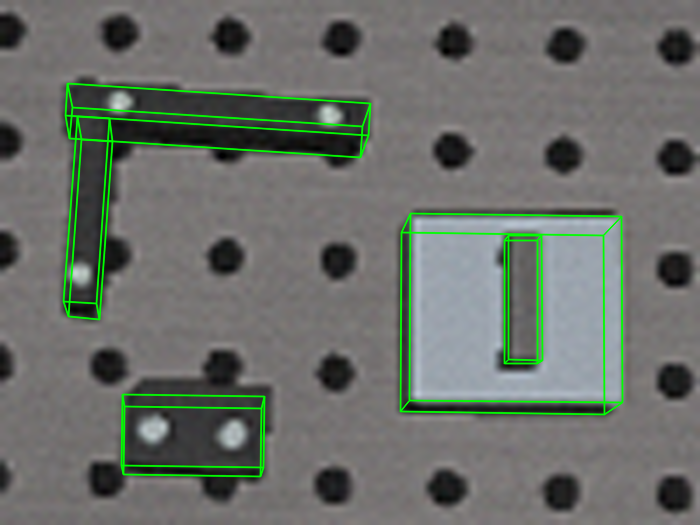

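View pics/ov_s.png

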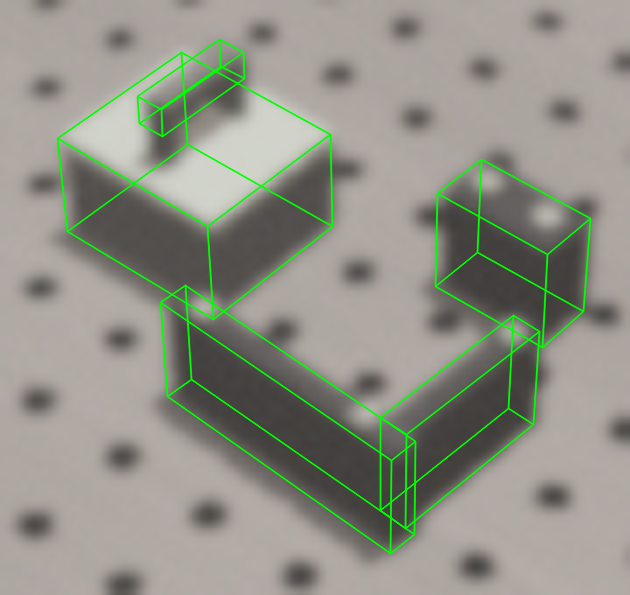

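The overlays sit on the edges. The stop comes out at fence-frame y≈0, which agrees with the description, and the gap is about 36 mm. That calls for the thick spacer alone, leaving about 16 mm for the wedge. There are four wedge-like things in the top view:
- **Look-alikes:** blue (180,151), purple (161,195) and pink (157,243). All three are lying down, so I leave them alone.
- **The wedge:** the bare aluminium piece upright in the rack at (203,210), the biggest of the three in the rack and at its +x end, which fits the description.

Next I'll fit the three rack items.

```bash
cat > f1.py <<'E'
from fit import *
import pickle
ims,M=pickle.load(open("m0.pkl","rb"))
def sh(m,dx):return [(v+[dx,0,0],f) for v,f in m]
MOD["trio"]=sh(MOD["thin"],-55)+sh(MOD["thick"],0)+sh(MOD["wedge"],60)
u=lambda x,y,z:unproj("top",(140+x/3.6,110+y/3.5),z)
a=u(192,490,105);b=u(224,352,105);c=u(204,425,105);print(a,c,b)
yaw=np.arctan2(b[1]-a[1],b[0]-a[0]);v=[*c[:2],yaw];print(v)
for cams in(["top"],["scene"],["top","scene"]):
    rois={}
    for n in cams:
        P=np.vstack([proj(n,q[0]) for q in parts(["trio"],[*v,5])]);lo=P.min(0).astype(int)-3;hi=P.max(0).astype(int)+4
        rois[n]=[*lo,*(hi-lo)]
    p,cc=fit(ims,cams,["trio"],v,rois,z=5);print(cams,p.round(3),round(cc,2))
    if cams==["top"]:pt=p
# joint fence+stop with gap
pl=[(["trio"],[*p,5],(0,255,0)),(["trio"],[*pt,5],(0,0,255))]
overlay(ims["top"],"top",pl,"pics/rk_t.png",[175,190,60,80],7)
overlay(ims["scene"],"scene",pl,"pics/rk_s.png",[330,200,75,70],8)
from scipy.spatial.transform import Rotation as Ro
s=arm.read_state();print(Ro.from_quat(s["ee_rot"]).as_matrix().round(3))
r=np.array(pickle.load(open("r0.pkl","rb"))["fence"])
# joint
rois={"top":[255,165,60,75],"scene":[238,185,75,70]}
def f(q,cams):
    yaw=q[2];e=np.array([np.cos(yaw),np.sin(yaw)]);s=np.array(q[:2])-e*(40+q[3])
    P=parts(["fence"],q[:3])+parts(["stop"],[*s,yaw])
    return sum(cost(ims[n],n,P,rois[n]) for n in cams)
for cams in(["top"],["scene"],["top","scene"]):
    q=np.array([620.5,57.8,-.04,36.])
    for k in range(3):
        sim=np.vstack([q]+[q+np.diag([4,4,.03,4])[i]/2**k for i in range(4)])
        m=minimize(f,q,args=(cams,),method="Nelder-Mead",options=dict(initial_simplex=sim,maxiter=150));q=m.x
    print("fence+stop",cams,q.round(3),m.fun)
E
python3 f1.py
```

```text
[451.16533589 310.768681   105.        ] [503.76193874 304.00630996 105.        ] [563.66614568 291.16150092 105.        ]
[np.float64(503.76193873688254), np.float64(304.0063099636708), np.float64(-0.17255162528298634)]
['top'] [ 5.07094e+02  3.05932e+02 -1.74000e-01] 50.6
['scene'] [ 5.06192e+02  3.07221e+02 -1.60000e-01] 48.43
['top', 'scene'] [ 5.06896e+02  3.06257e+02 -1.62000e-01] 99.81
[[-0.97   0.    -0.242]
 [ 0.242  0.    -0.97 ]
 [-0.    -1.    -0.   ]]
fence+stop ['top'] [ 6.20521e+02  5.76970e+01 -4.10000e-02  3.64650e+01] 34.32282835260721
fence+stop ['scene'] [ 6.20714e+02  5.77290e+01 -3.70000e-02  3.81310e+01] 45.27000843422561
fence+stop ['top', 'scene'] [ 6.20568e+02  5.77360e+01 -4.10000e-02  3.65090e+01] 79.76846010773531
```

View pics/rk_t.png

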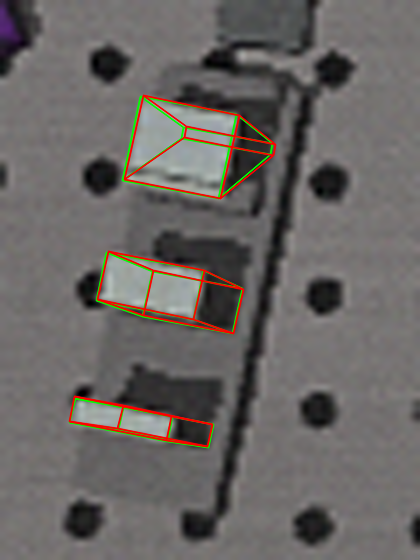

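View pics/rk_s.png

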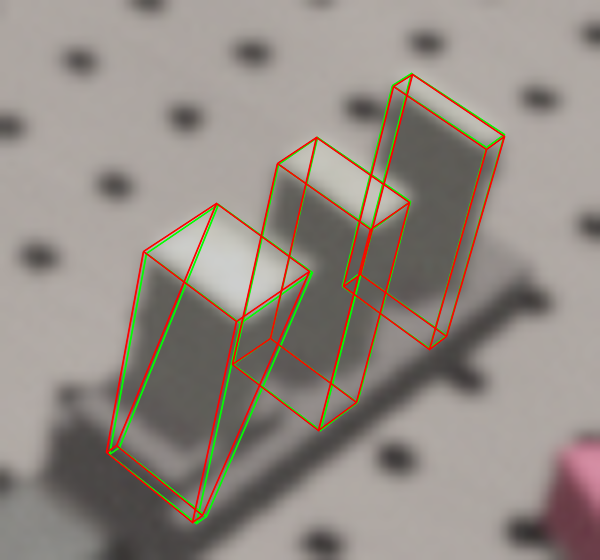

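```bash
cat > nav.py <<'E'
from h import *
from scipy.spatial.transform import Rotation as Ro
import sys
F=np.array([620.55,57.7]);FY=-0.041
def ff(x,y):  # fence -> world
    c,s=np.cos(FY),np.sin(FY);return F+[c*x-s*y,s*x+c*y]
def tof(p):
    c,s=np.cos(FY),np.sin(FY);d=np.array(p[:2])-F;return np.array([c*d[0]+s*d[1],-s*d[0]+c*d[1]])
def nav(x,y,z,yaw):
    s=arm.read_state();R=Ro.from_quat(s["ee_rot"]).as_matrix()
    d=R.T@(np.array([x,y,z])-s["position"])/10
    tz=np.array([np.sin(yaw),-np.cos(yaw),0]);ty=np.array([0,0,-1.]);T=np.stack([np.cross(ty,tz),ty,tz],1)
    rv=np.degrees(Ro.from_matrix(R.T@T).as_rotvec())
    print("shift cm",d.round(2),"turn deg",rv.round(2),"rows",round(np.linalg.norm(d)/4.17,1),round(np.linalg.norm(rv)/7.16,1))
def st():
    s=arm.read_state();R=Ro.from_quat(s["ee_rot"]).as_matrix()
    print("t",round(s["clock"],2),"pos",s["position"].round(1),"yaw",round(float(np.arctan2(R[0,2],-R[1,2])),4),"F",s["contact_force"].round(1),"w",round(s["gripper_width"],1),"fence",tof(s["position"]).round(1))
E
python3 - <<'E'
from nav import *
st();nav(585.1,-73.9,130,.013);nav(585.1,-73.9,83,.013);print(ff(0,0))
E
```

```text
t 1.2 pos [151.5 606.4 250.3] yaw -0.2448 F [-0.2 -1.1  0.2] w 85.6 fence [-491.2  529. ]
shift cm [-58.56  12.03  55.49] turn deg [  0.   -14.77  -0.  ] rows 19.6 2.1
shift cm [-58.56  16.73  55.49] turn deg [  0.   -14.77  -0.  ] rows 19.8 2.1
[620.55  57.7 ]
```

```bash
python3 -m inch '[[0.5,-58.6,12.0,55.5,0,-14.8,0],[0.5,-58.6,12.0,55.5,0,-14.8,0],[0.5,-58.6,12.0,55.5,0,-14.8,0],[0.5,-58.6,12.0,55.5,0,-14.8,0],[0.5,-58.6,12.0,55.5,0,-14.8,0],[0.5,-58.6,12.0,55.5,0,-14.8,0],[0.5,-58.6,12.0,55.5,0,-14.8,0],[0.5,-58.6,12.0,55.5,0,-14.8,0],[0.5,-58.6,12.0,55.5,0,-14.8,0],[0.5,-58.6,12.0,55.5,0,-14.8,0],[0.5,-58.6,12.0,55.5,0,-14.8,0],[0.5,-58.6,12.0,55.5,0,-14.8,0],[0.5,-58.6,12.0,55.5,0,-14.8,0],[0.5,-58.6,12.0,55.5,0,-14.8,0],[0.5,-58.6,12.0,55.5,0,-14.8,0],[0.5,-58.6,12.0,55.5,0,-14.8,0],[0.5,-58.6,12.0,55.5,0,-14.8,0],[0.5,-58.6,12.0,55.5,0,-14.8,0],[0.5,-58.6,12.0,55.5,0,-14.8,0],[0.5,-58.6,12.0,55.5,0,-14.8,0]]'
python3 - <<'E'
from nav import *
st();nav(585.1,-73.9,84,.013)
cv2.imwrite("pics/t1.png",arm.get_image("top")[:,:,::-1]);
im=arm.get_image("scene")[:,:,::-1];cv2.imwrite("pics/s1.png",cv2.resize(im[100:260,180:340],None,fx=4,fy=3.7,interpolation=2))
E
```

```text
clock: 2.87
position: [587.1, -77.5, 129.5]
ee_rot: [0.004, -0.707, 0.707, -0.004]
contact_force: [0.3, 0.3, -1.0]
gripper_width: 43.0
t 2.87 pos [587.1 -77.5 129.5] yaw 0.011 F [ 0.3  0.3 -1. ] w 43.0 fence [ -27.9 -136.5]
shift cm [ 0.19  4.55 -0.36] turn deg [-0.03 -0.11 -0.01] rows 1.1 0.0
```

```bash
sleep 2
```

```text
(no output)
```

View pics/s1.png

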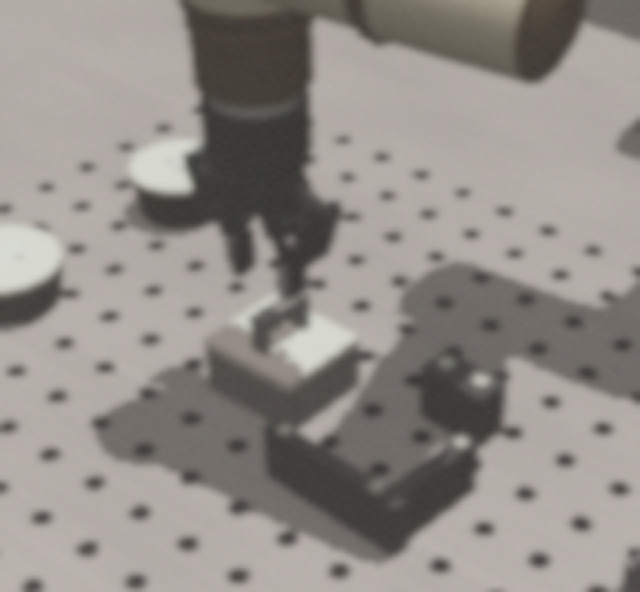

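The gripper is above the box handle, around (280,300) in the crop. It is still settling from a slight overshoot. Next is straight down, then close.

```bash
python3 -m inch '[[0.5,0,2.0,0,0,0,0],[0.5,0,4.6,0,0,0,0],[0.5,0,4.6,0,0,0,0],[0.5,0,4.6,0,0,0,0],[0,0,4.6,0,0,0,0],[0,0,4.6,0,0,0,0],[0,0,4.6,0,0,0,0],[0,0,4.6,0,0,0,0],[0,0,4.6,0,0,0,0]]'
python3 - <<'E'
from nav import *
st();nav(*ff(-6,-8),90,FY)
E
```

```text
clock: 3.72
position: [586.7, -73.5, 86.2]
ee_rot: [-0.004, 0.707, -0.707, 0.006]
contact_force: [-1.3, 3.3, 6.9]
gripper_width: 13.3
t 3.72 pos [586.7 -73.5  86.2] yaw 0.0144 F [-1.3  3.3  6.9] w 13.3 fence [ -28.5 -132.5]
shift cm [ -2.93  -0.37 -12.3 ] turn deg [ 0.03  3.17 -0.21] rows 3.0 0.4
```

```bash
python3 -m inch '[[0,0,-0.4,0,0,0,0],[0,0,-0.8,0,0,0,0],[0,0,-0.8,0,0,0,0],[0,-0.5,-0.8,-2,0,0.8,0],[0,-1.0,-0.8,-4.5,0,1.6,0],[0,-1.7,-0.8,-7.0,0,2.4,0],[0,-2.3,-0.8,-9.5,0,3.2,0],[0,-2.9,-0.8,-11.5,0,3.2,0],[0,-2.9,-0.8,-12.1,0,3.2,0],[0,-2.9,-0.8,-12.1,0,3.2,0],[0,-2.9,-0.8,-12.1,0,3.2,0],[0,-2.9,-0.8,-12.1,0,3.2,0]]'
python3 - <<'E'
from nav import *
st()
ims={n:arm.get_image(n)[:,:,::-1] for n in("top","scene")}
cv2.imwrite("pics/s2.png",cv2.resize(ims["scene"][140:260,200:340],None,fx=5,fy=5,interpolation=2))
cv2.imwrite("pics/t2.png",cv2.resize(ims["top"][150:260,220:360],None,fx=5,fy=5,interpolation=2))
E
```

```text
clock: 4.72
position: [612.1, 46.2, 91.9]
ee_rot: [-0.015, -0.707, 0.707, 0.016]
contact_force: [0.6, 0.6, -3.0]
gripper_width: 12.5
t 4.72 pos [612.1  46.2  91.9] yaw -0.0434 F [ 0.6  0.6 -3. ] w 12.5 fence [ -8.  -11.9]
```

```bash
sleep 2
```

```text
(no output)
```

View pics/s2.png

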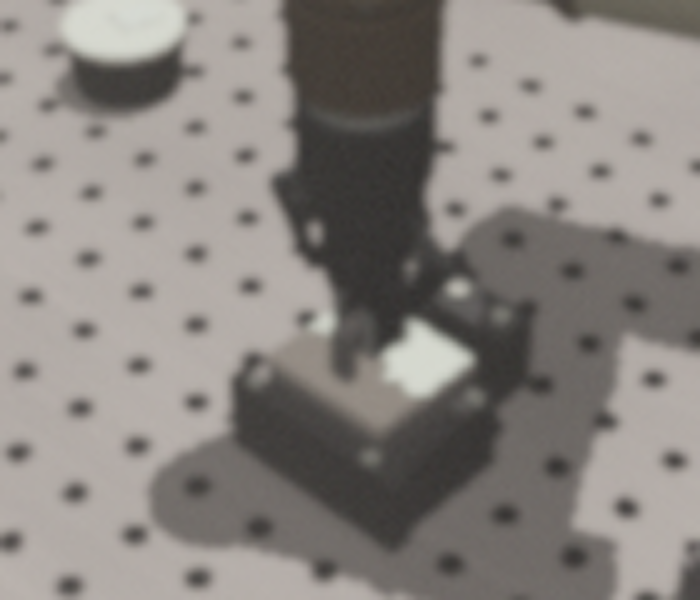

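View pics/t2.png

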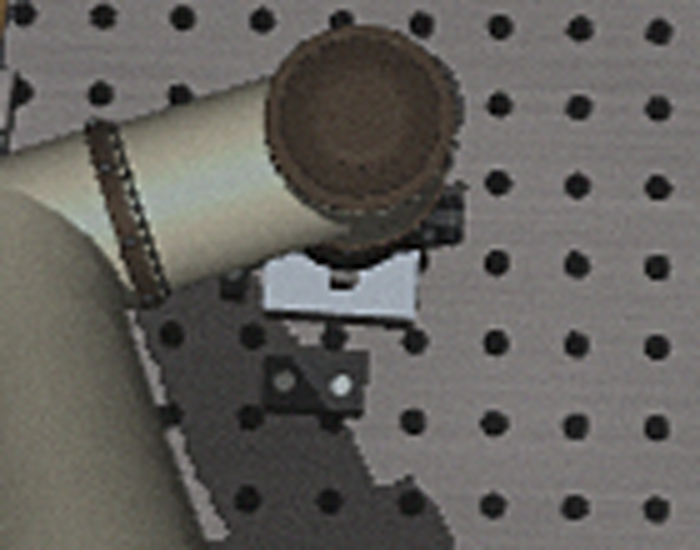

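The box hangs a few millimetres up, just short of both walls and visually parallel to the stop. I lower it and nudge it towards the side wall.

```bash
python3 -m inch '[[0,0,0.4,0,0,0,0],[0,0,0.7,0,0,0,0],[0,0,0.7,0,0,0,0],[0,0,0.7,0,0,0,0]]'; python3 -m inch '[[0,0,0,-0.3,0,0,0],[0,0,0,-0.6,0,0,0],[0,0,0,-0.8,0,0,0],[0,0,0,-0.8,0,0,0],[0,0,0,-0.8,0,0,0]]'
python3 - <<'E'
from nav import *
st()
E
```

```text
clock: 5.15
position: [612.8, 46.8, 86.1]
ee_rot: [-0.015, -0.707, 0.707, 0.015]
contact_force: [-3.5, -0.9, 4.8]
gripper_width: 12.6
clock: 5.57
position: [613.5, 55.0, 86.1]
ee_rot: [-0.015, -0.707, 0.707, 0.014]
contact_force: [-0.8, -3.6, 5.8]
gripper_width: 12.9
t 5.57 pos [613.5  55.   86.1] yaw -0.0419 F [-0.8 -3.6  5.8] w 12.9 fence [-6.9 -3. ]
```

```bash
python3 -m inch '[[0,0,0,-0.2,0,0,0],[0,0,0,-0.2,0,0,0],[0,0,0,-0.2,0,0,0]]'; python3 -m inch '[[0,0,0,-0.2,0,0,0],[0,0,0,-0.2,0,0,0],[0,0,0,-0.2,0,0,0]]';python3 -m inch '[[0,0,0,-0.2,0,0,0],[0,0,0,-0.2,0,0,0],[0,0,0,-0.2,0,0,0]]'
python3 - <<'E'
from nav import *
st()
E
```

```text
clock: 5.82
position: [613.8, 57.0, 86.1]
ee_rot: [-0.015, -0.707, 0.707, 0.014]
contact_force: [-1.3, -3.5, 5.2]
gripper_width: 13.0
clock: 6.07
position: [613.9, 59.0, 86.1]
ee_rot: [-0.015, -0.707, 0.707, 0.014]
contact_force: [-1.4, -4.2, 6.0]
gripper_width: 13.0
clock: 6.32
position: [614.1, 59.4, 86.2]
ee_rot: [-0.015, -0.706, 0.708, 0.014]
contact_force: [-0.6, -9.1, 5.9]
gripper_width: 12.7
t 6.32 pos [614.1  59.4  86.2] yaw -0.0414 F [-0.6 -9.1  5.9] w 12.7 fence [-6.5  1.5]
```

The side wall is reached: the y force rose and motion stopped. Next, towards the far wall.

```bash
python3 -m inch '[[0,-0.3,0,0,0,0,0],[0,-0.5,0,0,0,0,0],[0,-0.5,0,0,0,0,0]]'; python3 -m inch '[[0,-0.2,0,0,0,0,0],[0,-0.2,0,0,0,0,0],[0,-0.2,0,0,0,0,0]]';python3 -m inch '[[0,-0.2,0,0,0,0,0],[0,-0.2,0,0,0,0,0],[0,-0.2,0,0,0,0,0]]'
python3 - <<'E'
from nav import *
st()
E
```

```text
clock: 6.57
position: [615.7, 59.2, 86.6]
ee_rot: [-0.012, -0.706, 0.708, 0.018]
contact_force: [-9.4, -5.5, 14.4]
gripper_width: 12.7
clock: 6.82
position: [616.3, 59.2, 86.8]
ee_rot: [-0.011, -0.705, 0.708, 0.018]
contact_force: [-13.0, -4.1, 18.1]
gripper_width: 12.9
clock: 7.07
position: [618.6, 59.1, 86.8]
ee_rot: [-0.012, -0.706, 0.708, 0.018]
contact_force: [-11.0, -5.2, 16.7]
gripper_width: 12.8
t 7.07 pos [618.6  59.1  86.8] yaw -0.0418 F [-11.   -5.2  16.7] w 12.8 fence [-2.   1.3]
```

```bash
python3 -m inch '[[0,0,-0.15,0,0,0,0],[0,0,-0.15,0,0,0,0],[0,0,-0.15,0,0,0,0]]'; python3 -m inch '[[0,-0.2,0,0,0,0,0],[0,-0.2,0,0,0,0,0],[0,-0.2,0,0,0,0,0]]';python3 -m inch '[[0,-0.2,0,0,0,0,0],[0,-0.2,0,0,0,0,0],[0,-0.2,0,0,0,0,0]]'
python3 - <<'E'
from nav import *
st()
E
```

```text
clock: 7.32
position: [619.0, 59.2, 86.6]
ee_rot: [-0.012, -0.706, 0.708, 0.018]
contact_force: [-7.0, -4.9, 9.3]
gripper_width: 12.5
clock: 7.57
position: [621.2, 59.1, 86.7]
ee_rot: [-0.012, -0.706, 0.708, 0.018]
contact_force: [-6.9, -5.4, 9.3]
gripper_width: 12.4
clock: 7.82
position: [622.9, 59.0, 86.7]
ee_rot: [-0.012, -0.706, 0.708, 0.018]
contact_force: [-8.2, -4.5, 10.0]
gripper_width: 12.9
t 7.82 pos [622.9  59.   86.7] yaw -0.0422 F [-8.2 -4.5 10. ] w 12.9 fence [2.3 1.4]
```

```bash
python3 -m inch '[[0,-0.2,0,0,0,0,0],[0,-0.2,0,0,0,0,0],[0,-0.2,0,0,0,0,0]]';python3 -m inch '[[0,-0.2,0,0,0,0,0],[0,-0.2,0,0,0,0,0],[0,-0.2,0,0,0,0,0]]'
python3 - <<'E'
from nav import *
st()
E
```

```text
clock: 8.07
position: [623.0, 59.0, 86.7]
ee_rot: [-0.01, -0.706, 0.708, 0.02]
contact_force: [-13.5, -3.3, 12.6]
gripper_width: 13.0
clock: 8.32
position: [623.0, 59.0, 86.7]
ee_rot: [-0.009, -0.705, 0.708, 0.021]
contact_force: [-18.3, -2.1, 16.4]
gripper_width: 13.0
t 8.32 pos [623.   59.   86.7] yaw -0.0427 F [-18.3  -2.1  16.4] w 13.0 fence [2.4 1.4]
```

Both walls are reached. One more small press in y, then release, rise and look.

```bash
python3 -m inch '[[0,0,0,-0.3,0,0,0],[0,0,0,-0.3,0,0,0],[0,0,0,-0.3,0,0,0],[0.4,0,0,-0.2,0,0,0],[0.4,0.2,0,0,0,0,0],[0.4,0.2,0,0,0,0,0]]';python3 -m inch '[[0.4,0,-3,0,0,0,0],[0.4,0,-6,0,0,0,0],[0.4,0,-9,0,0,0,0],[0.4,-4,-9,12,0,0,0],[0.4,-4,-9,16,0,0,0],[0.4,-4,-9,20,0,0,0],[0.4,-4,-9,20,0,0,0]]'
python3 - <<'E'
from nav import *
import pickle
st()
ims={n:arm.get_image(n)[:,:,::-1].copy() for n in("top","scene")}
pickle.dump(ims,open("m1.pkl","wb"))
cv2.imwrite("pics/s3.png",cv2.resize(ims["scene"][140:260,200:340],None,fx=5,fy=5,interpolation=2))
cv2.imwrite("pics/t3.png",cv2.resize(ims["top"][150:260,220:360],None,fx=5,fy=5,interpolation=2))
E
```

```text
clock: 8.82
position: [628.6, 61.1, 86.5]
ee_rot: [0.015, 0.707, -0.707, -0.015]
contact_force: [-0.2, 0.6, -1.0]
gripper_width: 34.4
clock: 9.4
position: [657.0, -103.8, 176.7]
ee_rot: [0.015, 0.707, -0.707, -0.014]
contact_force: [1.3, 0.4, -0.4]
gripper_width: 34.0
t 9.4 pos [ 657.  -103.8  176.7] yaw -0.0406 F [ 1.3  0.4 -0.4] w 34.0 fence [  43.  -159.8]
```

```bash
sleep 2
```

```text
(no output)
```

View pics/s3.png

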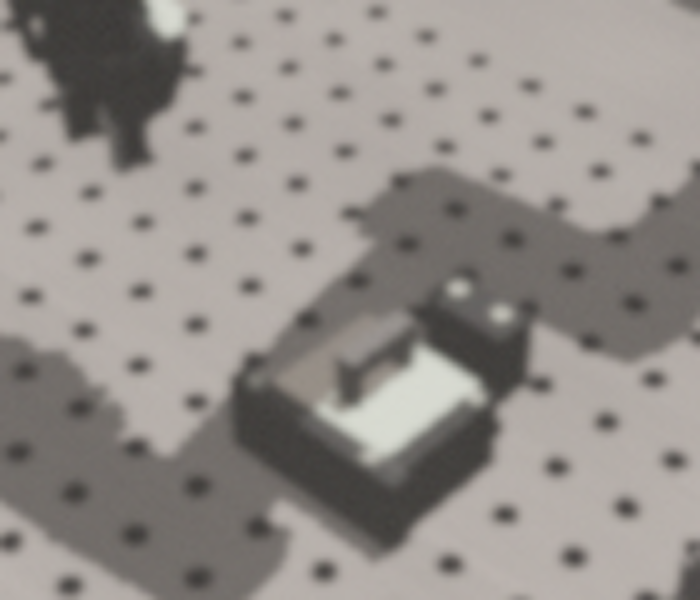

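View pics/t3.png

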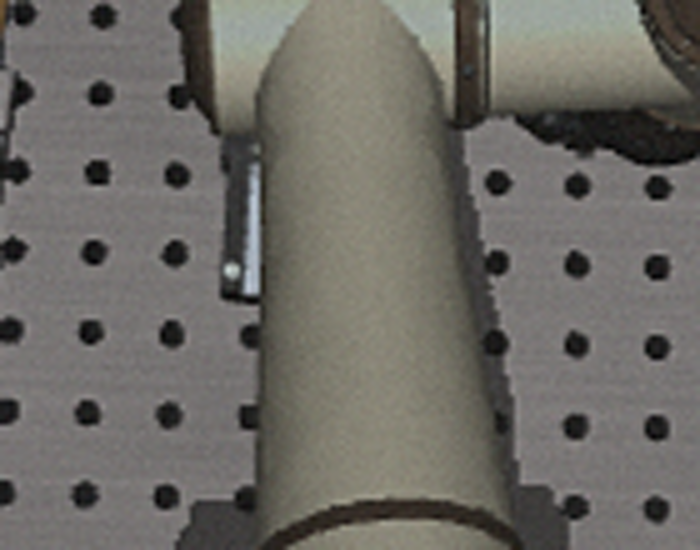

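The scene view shows the box lid meeting both fence walls, with its corner at (375,470). The arm hides it in the top view, so I look again from over the rack. Now to the thick spacer.

Run:
```python
from nav import *
nav(507,306,150,-.165)
```

```text
shift cm [ 16.96   2.58 -40.63] turn deg [-0.01  6.67 -0.04] rows 10.6 0.9
```

```bash
python3 -m inch '[[0.75,4,0.6,-9.5,0,6.7,0],[0.75,7,1,-16.5,0,6.7,0],[0.75,10,1.5,-23.5,0,6.7,0],[0.75,13,2,-31,0,6.7,0],[0.75,15,2.3,-36,0,6.7,0],[0.75,16.5,2.5,-39.5,0,6.7,0],[0.75,17,2.6,-40.6,0,6.7,0],[0.75,17,2.6,-40.6,0,6.7,0],[0.75,17,2.6,-40.6,0,6.7,0],[0.75,17,2.6,-40.6,0,6.7,0],[0.75,17,2.6,-40.6,0,6.7,0],[0.75,17,2.6,-40.6,0,6.7,0],[0.75,17,2.6,-40.6,0,6.7,0],[0.75,17,2.6,-40.6,0,6.7,0]]'
python3 - <<'E'
from nav import *
from fit import *
import pickle
st();nav(507,306,92,-.165)
ims={n:arm.get_image(n)[:,:,::-1].copy() for n in("top","scene")}
pickle.dump(ims,open("m2.pkl","wb"))
# box fit with fence+stop fixed
pf=[620.55,57.7,-.041];s=[*ff(-76.5,0),-.041]
for cams in(["top"],["scene"]):
    rois={"top":[255,165,65,75],"scene":[238,172,75,82]}
    def f(q):
        P=parts(["fence"],pf)+parts(["stop"],s)+parts(["box"],q);return sum(cost(ims[n],n,P,rois[n]) for n in cams)
    q=np.array([*ff(0,0),-.041])
    for k in range(2):
        sim=np.vstack([q]+[q+np.diag([4,4,.04])[i]/2**k for i in range(3)])
        m=minimize(f,q,method="Nelder-Mead",options=dict(initial_simplex=sim,maxiter=100));q=m.x
    print(cams,tof(q),q[2])
pl=[(["fence"],pf,(0,255,0)),(["stop"],s,(0,255,0)),(["box"],[*ff(0,0),-.041],(0,0,255))]
overlay(ims["top"],"top",pl,"pics/b_t.png",[255,165,70,75],8)
overlay(ims["scene"],"scene",pl,"pics/b_s.png",[230,172,85,82],7)
cv2.imwrite("pics/s4.png",cv2.resize(ims["scene"][150:290,300:460],None,fx=5,fy=4,interpolation=2))
E
```

```text
clock: 10.67
position: [503.0, 310.0, 150.5]
ee_rot: [0.056, 0.705, -0.705, -0.056]
contact_force: [-0.2, 0.1, 0.5]
gripper_width: 64.0
t 10.67 pos [503.  310.  150.5] yaw -0.1585 F [-0.2  0.1  0.5] w 64.0 fence [-127.8  247.3]
shift cm [-0.46  5.85  0.33] turn deg [0.01 0.37 0.01] rows 1.4 0.1
['top'] [-0.58879163  0.48268168] -0.026857467818040954
['scene'] [-2.70583921  3.62055043] -0.02743664701255643
```

```bash
sleep 8
```

```text
(no output)
```

View pics/b_t.png

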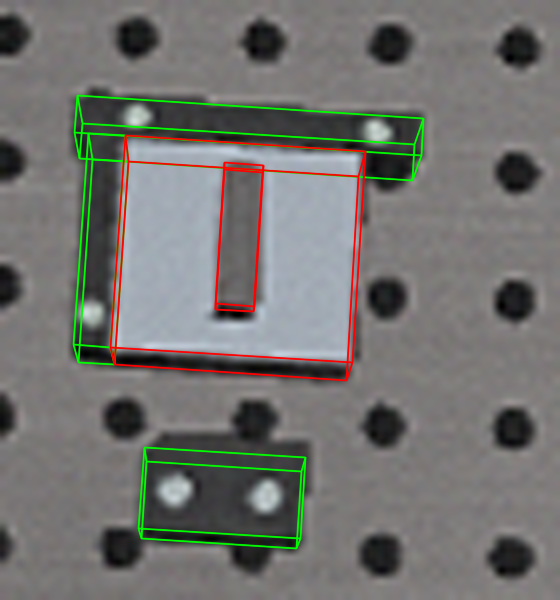

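View pics/b_s.png

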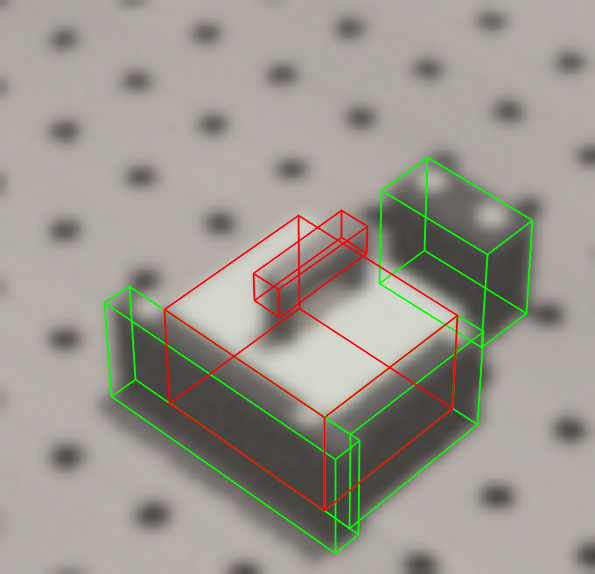

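View pics/s4.png

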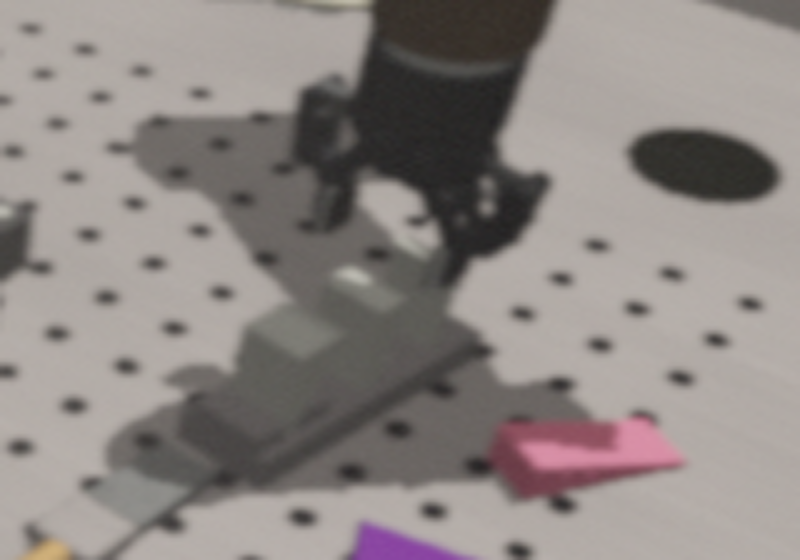

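The box sits home in both views. Its yaw fits within about 0.8° of the fence, and the clamp should square it. In the crop the gripper is over the rack, and the pose has settled 5 mm off target, so I correct it before going down.

```bash
python3 -m inch '[[0.75,-0.46,2.5,0.33,0,0.4,0],[0.75,-0.46,2.5,0.33,0,0.4,0],[0.75,-0.46,2.5,0.33,0,0.4,0],[0.75,-0.46,2.5,0.33,0,0.4,0]]'
python3 - <<'E'
from nav import *
st();nav(507,306,91,-.165)
E
```

```text
clock: 11.1
position: [507.9, 305.0, 126.4]
ee_rot: [0.059, 0.705, -0.705, -0.059]
contact_force: [0.1, -0.4, -0.3]
gripper_width: 63.8
t 11.1 pos [507.9 305.  126.4] yaw -0.1672 F [ 0.1 -0.4 -0.3] w 63.8 fence [-122.7  242.5]
shift cm [ 0.11  3.54 -0.08] turn deg [ 0.   -0.12 -0.03] rows 0.8 0.0
```

```bash
python3 -m inch '[[0.75,0,2.0,0,0,0,0],[0.75,0,3.5,0,0,0,0],[0.75,0,3.5,0,0,0,0],[0,0,3.5,0,0,0,0],[0,0,3.5,0,0,0,0],[0,0,3.5,0,0,0,0],[0,0,3.5,0,0,0,0],[0,0,3.5,0,0,0,0]]'
python3 - <<'E'
from nav import *
st()
E
```

```text
clock: 11.77
position: [508.2, 306.1, 92.5]
ee_rot: [0.059, 0.705, -0.704, -0.058]
contact_force: [-0.5, -1.8, 5.3]
gripper_width: 39.0
t 11.77 pos [508.2 306.1  92.5] yaw -0.1658 F [-0.5 -1.8  5.3] w 39.0 fence [-122.5  243.6]
```

```bash
python3 -m inch '[[0,0,-2,0,0,0,0],[0,0,-5,0,0,0,0],[0,0,-8.5,0,0,0,0],[0,0,-11,0,0,0,0],[0,0,-11.5,0,0,0,0],[0,0,-11.5,0,0,0,0],[0,0,-11.5,0,0,0,0]]'
python3 - <<'E'
from nav import *
st();nav(*ff(-51.8,0),200,FY)
im=arm.get_image("scene")[:,:,::-1];cv2.imwrite("pics/s5.png",cv2.resize(im[120:290,300:460],None,fx=4,fy=3.5,interpolation=2))
E
```

```text
clock: 12.35
position: [506.3, 305.0, 204.4]
ee_rot: [-0.058, -0.704, 0.705, 0.06]
contact_force: [0.6, 0.0, -2.5]
gripper_width: 39.3
t 12.35 pos [506.3 305.  204.4] yaw -0.1669 F [ 0.6  0.  -2.5] w 39.3 fence [-124.3  242.4]
shift cm [-10.24   0.44  23.14] turn deg [-0.06 -7.21  0.14] rows 6.1 1.0
```

```bash
sleep 1.5
```

```text
(no output)
```

View pics/s5.png

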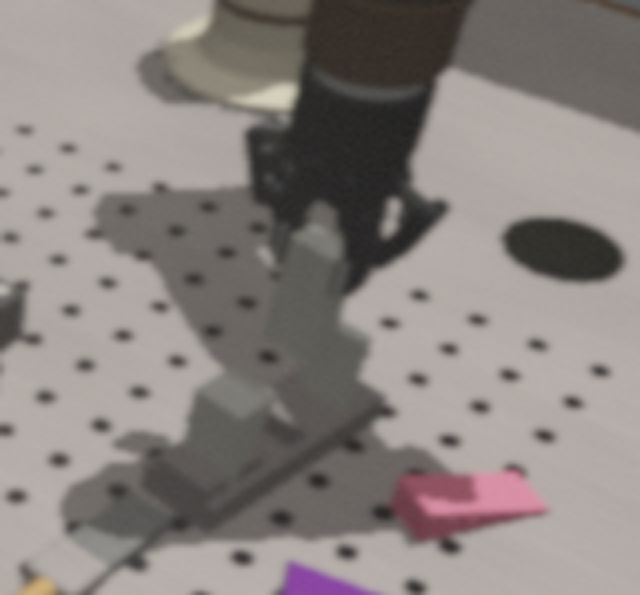

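The thick spacer is out of the rack, hanging at about (305,290) in the crop. The wedge and thin spacer are still in place. I carry it over the gap.

```bash
python3 -m inch '[[0,-0.8,0,1.8,0,-2,0],[0,-2.2,0,5,0,-4,0],[0,-3.6,0,8.2,0,-6,0],[0,-5.1,0,11.5,0,-7.2,0],[0,-6.6,0,15,0,-7.2,0],[0,-8.1,0.2,18.3,0,-7.2,0],[0,-9.4,0.4,21.2,0,-7.2,0],[0,-10.1,0.4,22.8,0,-7.2,0],[0,-10.2,0.4,23.1,0,-7.2,0],[0,-10.2,0.4,23.1,0,-7.2,0],[0,-10.2,0.4,23.1,0,-7.2,0],[0,-10.2,0.4,23.1,0,-7.2,0],[0,-10.2,0.4,23.1,0,-7.2,0]]'
python3 - <<'E'
from nav import *
st();nav(*ff(-51.8,0),95,FY)
E
```

```text
clock: 13.48
position: [569.4, 61.9, 201.4]
ee_rot: [-0.014, -0.707, 0.707, 0.014]
contact_force: [-0.1, 0.2, -1.6]
gripper_width: 39.0
t 13.48 pos [569.4  61.9 201.4] yaw -0.039 F [-0.1  0.2 -1.6] w 39.0 fence [-51.3   2.1]
shift cm [ 0.05 10.64  0.21] turn deg [-0.    0.12  0.03] rows 2.6 0.0
```

```bash
python3 -m inch '[[0,0,2,0.2,0,0,0],[0,0,4.5,0.2,0,0,0],[0,0,6.5,0.2,0,0,0],[0,0.05,7.5,0.2,0,0,0],[0,0.05,7.5,0.2,0,0,0],[0,0.05,7.5,0.2,0,0,0],[0,0.05,7.5,0.2,0,0,0],[0,0.05,7.5,0.2,0,0,0]]'
python3 - <<'E'
from nav import *
st();nav(*ff(-51.8,0),89,FY)
im=arm.get_image("scene")[:,:,::-1];cv2.imwrite("pics/s6.png",cv2.resize(im[140:270,210:370],None,fx=5,fy=4.5,interpolation=2))
im=arm.get_image("top")[:,:,::-1];cv2.imwrite("pics/t6.png",cv2.resize(im[150:260,220:360],None,fx=5,fy=5,interpolation=2))
E
```

```text
clock: 14.15
position: [570.1, 59.4, 128.4]
ee_rot: [0.015, 0.707, -0.707, -0.013]
contact_force: [-0.3, -0.3, -2.4]
gripper_width: 39.5
t 14.15 pos [570.1  59.4 128.4] yaw -0.04 F [-0.3 -0.3 -2.4] w 39.5 fence [-50.4  -0.4]
shift cm [ 0.15  3.94 -0.04] turn deg [ 0.06  0.06 -0.18] rows 0.9 0.0
```

```bash
sleep 1.5
```

```text
(no output)
```

View pics/s6.png

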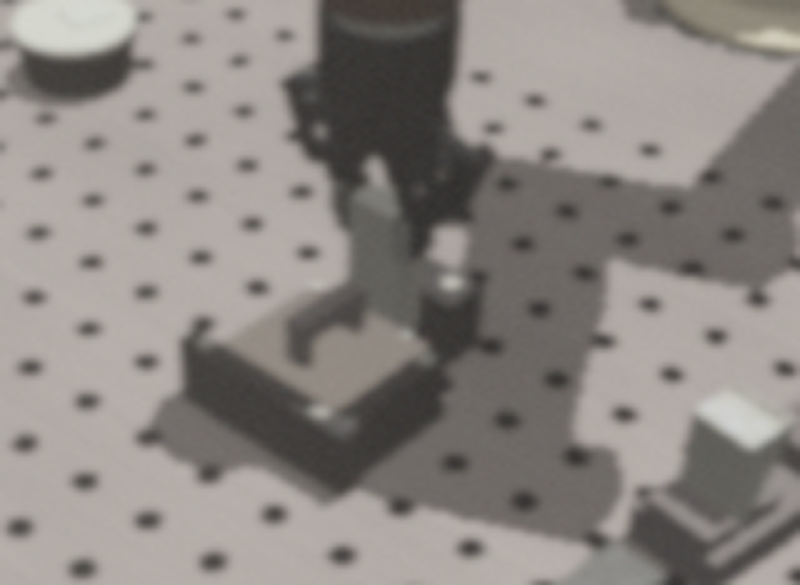

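View pics/t6.png

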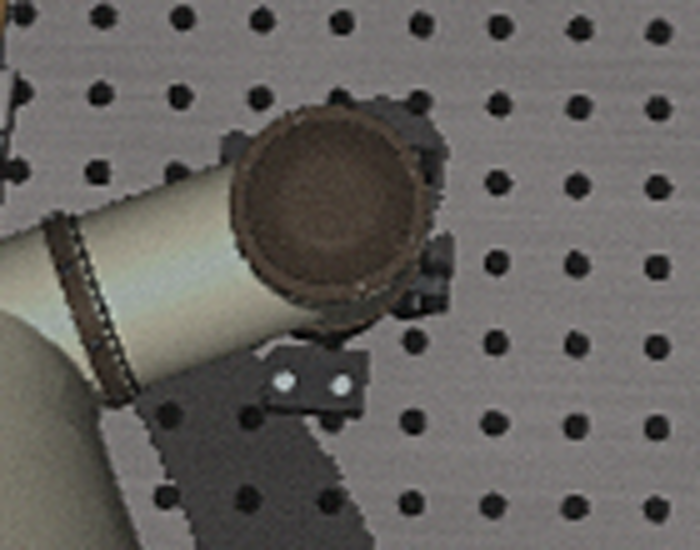

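The spacer hangs in the gap between the lid edge and the stop, and the force reads only its own weight. I lower it to the floor.

```bash
python3 -m inch '[[0,0.15,1,0,0,0,0],[0,0.15,2,0,0,0,0],[0,0.15,3,0,0,0,0],[0,0.15,3.6,0,0,0,0],[0,0.15,3.6,0,0,0,0],[0,0.15,3.6,0,0,0,0]]'; python3 -m inch '[[0,0,0.25,0,0,0,0],[0,0,0.25,0,0,0,0],[0,0,0.25,0,0,0,0]]'
python3 - <<'E'
from nav import *
st()
E
```

```text
clock: 14.75
position: [567.3, 58.7, 89.9]
ee_rot: [-0.014, -0.707, 0.707, 0.015]
contact_force: [0.5, 0.1, -1.9]
gripper_width: 39.3
clock: 15.0
position: [567.8, 59.0, 88.5]
ee_rot: [0.014, 0.707, -0.707, -0.014]
contact_force: [0.5, -0.0, -1.5]
gripper_width: 39.5
t 15.0 pos [567.8  59.   88.5] yaw -0.0405 F [ 0.5 -0.  -1.5] w 39.5 fence [-52.8  -0.9]
```

```bash
python3 -m inch '[[0,0,0.15,0,0,0,0],[0,0,0.15,0,0,0,0],[0,0,0.15,0,0,0,0]]';python3 -m inch '[[0,0,0.1,0,0,0,0],[0,0,0.1,0,0,0,0],[0,0,0.1,0,0,0,0]]'
```

```text
clock: 15.25
position: [568.1, 59.0, 87.5]
ee_rot: [0.015, 0.707, -0.707, -0.014]
contact_force: [-0.6, 0.1, 1.8]
gripper_width: 39.0
clock: 15.5
position: [568.3, 59.0, 87.5]
ee_rot: [0.015, 0.707, -0.707, -0.013]
contact_force: [-2.0, -0.3, 8.1]
gripper_width: 39.4
```

On the floor at TCP z = 87.5. I relieve a little and slide it against the box.

```bash
python3 -m inch '[[0,-0.1,-0.12,0,0,0,0],[0,-0.2,-0.12,0,0,0,0],[0,-0.2,-0.12,0,0,0,0]]';python3 -m inch '[[0,-0.15,0,0,0,0,0],[0,-0.15,0,0,0,0,0],[0,-0.15,0,0,0,0,0]]';python3 -m inch '[[0,-0.15,0,0,0,0,0],[0,-0.15,0,0,0,0,0],[0,-0.15,0,0,0,0,0]]'
python3 - <<'E'
from nav import *
st()
E
```

```text
clock: 15.75
position: [569.4, 58.9, 87.5]
ee_rot: [-0.014, -0.707, 0.707, 0.015]
contact_force: [-1.9, 1.3, 5.9]
gripper_width: 39.3
clock: 16.0
position: [570.1, 58.8, 87.5]
ee_rot: [-0.013, -0.707, 0.707, 0.015]
contact_force: [-5.1, 0.6, 5.9]
gripper_width: 39.1
clock: 16.25
position: [571.2, 58.6, 87.5]
ee_rot: [-0.013, -0.707, 0.707, 0.015]
contact_force: [-5.3, 1.9, 8.3]
gripper_width: 39.0
t 16.25 pos [571.2  58.6  87.5] yaw -0.0405 F [-5.3  1.9  8.3] w 39.0 fence [-49.3  -1.1]
```

```bash
python3 -m inch '[[0,-0.2,-0.05,0,0,0,0],[0,-0.2,-0.05,0,0,0,0],[0,-0.2,-0.05,0,0,0,0]]';python3 -m inch '[[0,-0.2,0,0,0,0,0],[0,-0.2,0,0,0,0,0],[0,-0.2,0,0,0,0,0]]';python3 -m inch '[[0,-0.2,0,0,0,0,0],[0,-0.2,0,0,0,0,0],[0,-0.2,0,0,0,0,0]]'
python3 - <<'E'
from nav import *
st()
E
```

```text
clock: 16.5
position: [572.6, 58.4, 87.5]
ee_rot: [-0.013, -0.707, 0.707, 0.016]
contact_force: [-5.1, 1.3, 6.6]
gripper_width: 39.0
clock: 16.75
position: [572.8, 58.4, 87.5]
ee_rot: [-0.012, -0.706, 0.707, 0.018]
contact_force: [-9.3, 3.5, 10.7]
gripper_width: 39.2
clock: 17.0
position: [573.0, 58.3, 87.6]
ee_rot: [-0.01, -0.706, 0.708, 0.019]
contact_force: [-14.3, 6.2, 13.7]
gripper_width: 39.1
t 17.0 pos [573.   58.3  87.6] yaw -0.0415 F [-14.3   6.2  13.7] w 39.1 fence [-47.5  -1.3]
```

The spacer is firmly against the box. I ease off, release, rise and look.

```bash
python3 -m inch '[[0,0.35,0,0,0,0,0],[0,0.35,0,0,0,0,0],[0.6,0.35,0,0,0,0,0],[0.6,0.35,0,0,0,0,0],[0.6,0.35,0,0,0,0,0],[0.6,0.35,0,0,0,0,0]]'
python3 - <<'E'
from nav import *
st();
E
python3 -m inch '[[0.6,0,-2.5,0,0,0,0],[0.6,0,-5.5,0,0,0,0],[0.6,0,-8.5,0,0,0,0],[0.6,0,-8.5,0,0,0,0],[0.6,0,-8.5,0,0,0,0]]'
python3 - <<'E'
from nav import *
st();
nav(566.2,296.3,150,-.165)
E
```

```text
clock: 17.5
position: [575.6, 58.6, 87.3]
ee_rot: [0.015, 0.707, -0.707, -0.014]
contact_force: [-0.4, -0.4, 0.2]
gripper_width: 51.2
t 17.5 pos [575.6  58.6  87.3] yaw -0.0407 F [-0.4 -0.4  0.2] w 51.2 fence [-44.9  -0.9]
clock: 17.92
position: [576.4, 59.0, 174.6]
ee_rot: [0.016, 0.708, -0.706, -0.013]
contact_force: [0.9, -0.1, -0.6]
gripper_width: 50.9
t 17.92 pos [576.4  59.  174.6] yaw -0.0408 F [ 0.9 -0.1 -0.6] w 50.9 fence [-44.1  -0.6]
shift cm [  2.     2.5  -23.67] turn deg [ 0.14  7.12 -0.27] rows 5.7 1.0
```

```bash
python3 -m inch '[[0.7,0.3,0,-2.5,0,3,0],[0.7,0.6,0.4,-6.5,0,7,0],[0.7,1,0.9,-10.5,0,7.1,0],[0.7,1.3,1.4,-14.5,0,7.1,0],[0.7,1.6,1.9,-18.5,0,7.1,0],[0.7,1.9,2.3,-22,0,7.1,0],[0.7,2,2.5,-23.7,0,7.1,0],[0.7,2,2.5,-23.7,0,7.1,0],[0.7,2,2.5,-23.7,0,7.1,0],[0.7,2,2.5,-23.7,0,7.1,0],[0.7,2,2.5,-23.7,0,7.1,0],[0.7,2,2.5,-23.7,0,7.1,0]]'
python3 - <<'E'
from nav import *
from fit import *
import pickle
st();nav(567,296.5,92,-.165)
ims={n:arm.get_image(n)[:,:,::-1].copy() for n in("top","scene")}
pickle.dump(ims,open("m3.pkl","wb"))
pf=[620.55,57.7,-.041];s=[*ff(-76.5,0),-.041]
pl=[(["fence"],pf,(0,255,0)),(["stop"],s,(0,255,0)),(["box"],[*ff(0,0),-.041],(0,0,255)),(["thick"],[*ff(-50,0),-.041],(255,0,0))]
overlay(ims["top"],"top",pl,"pics/c_t.png",[255,165,70,75],8)
overlay(ims["top"],"top",[],"pics/c_t2.png",[255,165,70,75],8)
overlay(ims["scene"],"scene",pl,"pics/c_s.png",[230,162,85,92],6)
cv2.imwrite("pics/s7.png",cv2.resize(ims["scene"][150:290,300:460],None,fx=5,fy=4,interpolation=2))
P=parts(["box"],[0,0,0])
E
```

```text
clock: 18.92
position: [565.0, 294.8, 147.7]
ee_rot: [-0.059, -0.705, 0.705, 0.059]
contact_force: [0.6, 0.6, 0.5]
gripper_width: 59.7
t 18.92 pos [565.  294.8 147.7] yaw -0.1663 F [0.6 0.6 0.5] w 59.7 fence [-65.2 234.6]
shift cm [-0.17  5.57 -0.2 ] turn deg [-0.   -0.08  0.  ] rows 1.3 0.0
```

```bash
sleep 4
```

```text
(no output)
```

View pics/c_t.png

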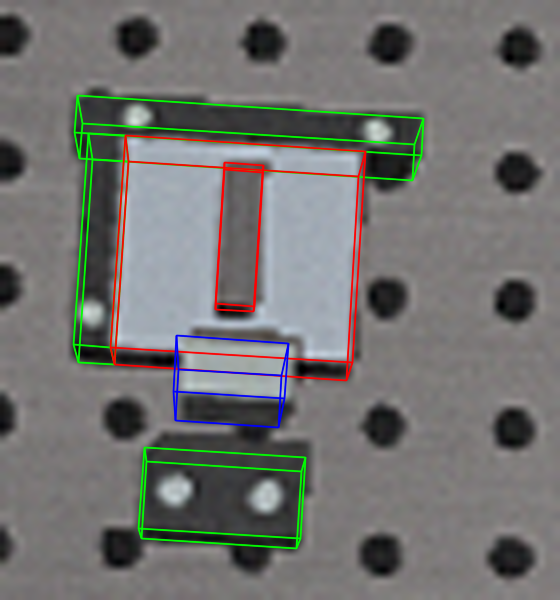

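View pics/c_t2.png

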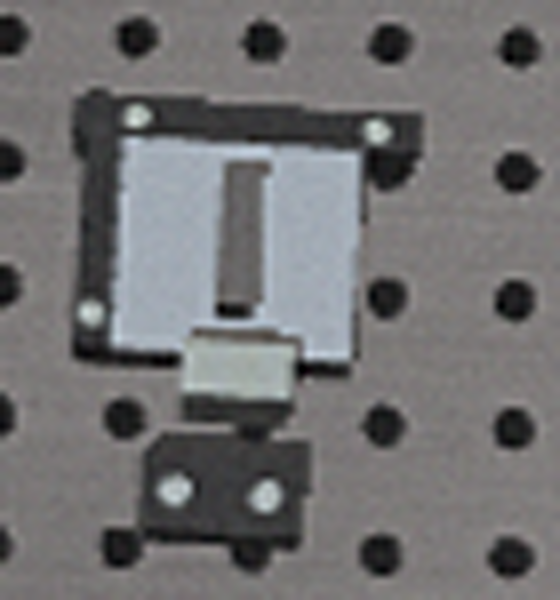

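View pics/c_s.png

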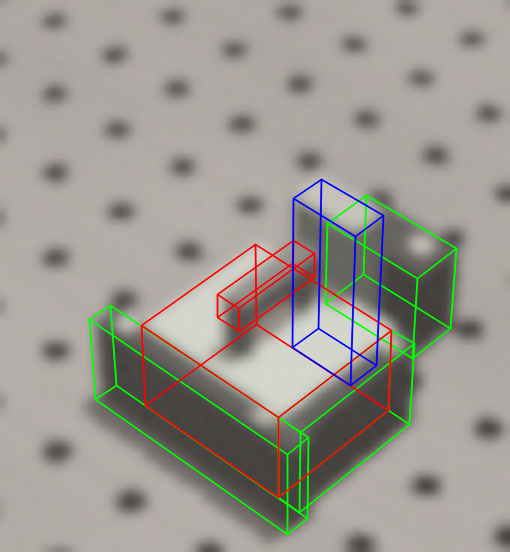

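View pics/s7.png

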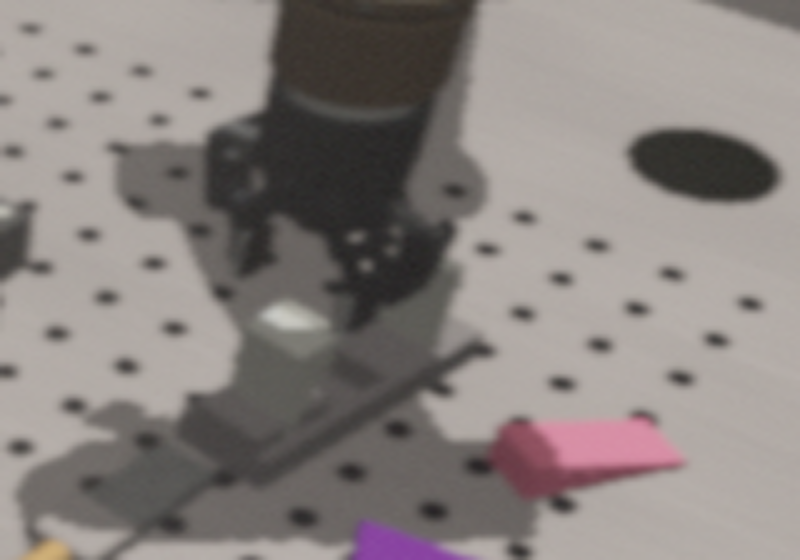

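Top view: the lid edges lie on the home outline, and the spacer stands flush on the box's stop side at (240,365), 2–3 mm off-centre in y, which is harmless. About half its width remains before the stop. In the crop the gripper is over the grey aluminium wedge at (290,330), clear of the pink one at (590,455). Next I grasp the wedge.

```bash
python3 -m inch '[[0.7,-0.1,2,-0.2,0,0,0],[0.7,-0.1,2,-0.2,0,0,0],[0.7,-0.1,2,-0.2,0,0,0]]'
python3 - <<'E'
from nav import *
st();nav(567,296.5,92,-.165)
im=arm.get_image("scene")[:,:,::-1];cv2.imwrite("pics/s8.png",cv2.resize(im[170:280,310:430],None,fx=6,fy=5,interpolation=2))
E
```

```text
clock: 19.27
position: [565.6, 297.1, 126.8]
ee_rot: [-0.058, -0.704, 0.705, 0.059]
contact_force: [0.1, -0.1, -0.2]
gripper_width: 59.6
t 19.27 pos [565.6 297.1 126.8] yaw -0.1652 F [ 0.1 -0.1 -0.2] w 59.6 fence [-64.7 236.9]
shift cm [-0.16  3.48  0.03] turn deg [-0.11 -0.01  0.1 ] rows 0.8 0.0
```

```bash
sleep 1.5
```

```text
(no output)
```

View pics/s8.png

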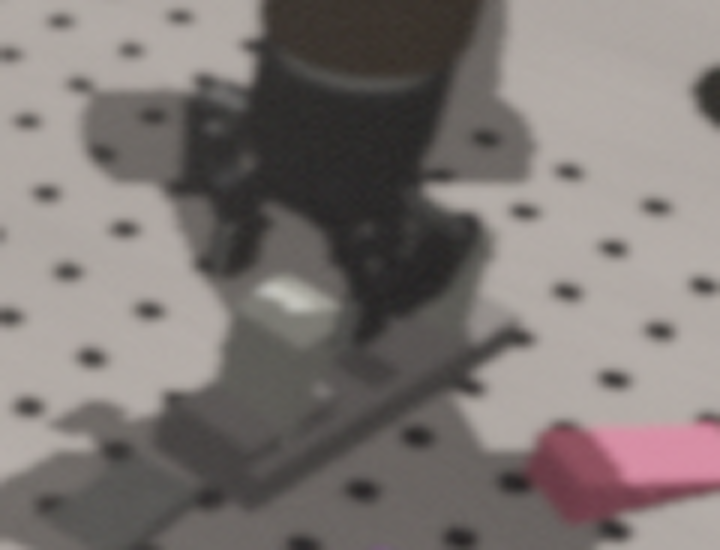

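The fingers straddle the grey wedge, at (235,235) and (380,300) with the wedge top at (295,305). Down and close.

```bash
python3 -m inch '[[0.7,-0.1,2,0,0,0,0],[0.7,-0.15,3.5,0,0,0,0],[0.7,-0.15,3.5,0,0,0,0],[0.7,-0.15,3.5,0,0,0,0],[0,-0.15,3.5,0,0,0,0],[0,-0.15,3.5,0,0,0,0],[0,-0.15,3.5,0,0,0,0],[0,-0.15,3.5,0,0,0,0],[0,-0.15,3.5,0,0,0,0]]'
python3 - <<'E'
from nav import *
st()
E
```

```text
clock: 20.07
position: [568.3, 298.2, 94.3]
ee_rot: [0.059, 0.705, -0.704, -0.057]
contact_force: [-0.5, -2.0, 6.6]
gripper_width: 39.1
t 20.07 pos [568.3 298.2  94.3] yaw -0.164 F [-0.5 -2.   6.6] w 39.1 fence [-62.  238.2]
```

```bash
python3 -m inch '[[0,0,-2,0,0,0,0],[0,0,-5,0,0,0,0],[0,0,-8.5,0,0,0,0],[0,0,-11.5,0,0,0,0],[0,0,-13,0,0,0,0],[0,0,-13,0,0,0,0],[0,0,-13,0,0,0,0],[0,0,-13,0,0,0,0]]'
python3 - <<'E'
from nav import *
st();nav(*ff(-75,0),222,FY)
im=arm.get_image("scene")[:,:,::-1];cv2.imwrite("pics/s9.png",cv2.resize(im[120:280,300:430],None,fx=5,fy=3.7,interpolation=2))
E
```

```text
clock: 20.73
position: [566.4, 297.3, 220.4]
ee_rot: [-0.057, -0.704, 0.705, 0.059]
contact_force: [0.0, -0.2, -2.2]
gripper_width: 39.0
t 20.73 pos [566.4 297.3 220.4] yaw -0.165 F [ 0.  -0.2 -2.2] w 39.0 fence [-63.9 237.2]
shift cm [-1.83 -0.12 23.67] turn deg [-0.11 -7.11  0.19] rows 5.7 1.0
```

```bash
sleep 1.5
```

```text
(no output)
```

View pics/s9.png

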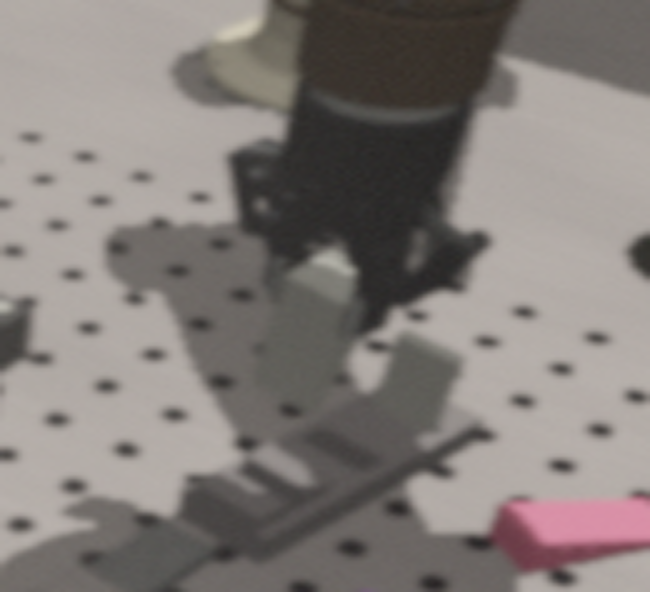

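The wedge is clear of the rack, hanging at (305,330) in the crop, and the thin spacer stays put at (425,385). I move over the gap.

```bash
python3 -m inch '[[0,-0.2,0,2,0,-2.5,0],[0,-0.4,0,5.2,0,-5,0],[0,-0.7,0,8.7,0,-7.1,0],[0,-0.9,0,12.2,0,-7.1,0],[0,-1.2,0,15.7,0,-7.1,0],[0,-1.5,0,19,0,-7.1,0],[0,-1.7,0,21.7,0,-7.1,0],[0,-1.8,0,23.2,0,-7.1,0],[0,-1.8,0,23.6,0,-7.1,0],[0,-1.8,0,23.6,0,-7.1,0],[0,-1.8,0,23.6,0,-7.1,0],[0,-1.8,0,23.6,0,-7.1,0],[0,-1.8,0,23.6,0,-7.1,0],[0,-1.8,0,23.6,0,-7.1,0]]'
python3 - <<'E'
from nav import *
st();nav(*ff(-75,0),195,FY)
E
```

```text
clock: 21.95
position: [546.8, 63.0, 222.3]
ee_rot: [0.014, 0.707, -0.707, -0.014]
contact_force: [0.8, -0.6, -1.6]
gripper_width: 39.1
t 21.95 pos [546.8  63.  222.3] yaw -0.0391 F [ 0.8 -0.6 -1.6] w 39.1 fence [-74.    2.3]
shift cm [0.1  2.73 0.23] turn deg [0.   0.11 0.01] rows 0.7 0.0
```

```bash
python3 -m inch '[[0,0.1,1.3,0.2,0,0.1,0],[0,0.1,2.5,0.2,0,0.1,0],[0,0.1,2.5,0.2,0,0.1,0],[0,0.1,2.5,0.2,0,0.1,0],[0,0.1,2.5,0.2,0,0.1,0]]'
python3 - <<'E'
from nav import *
from fit import *
st();nav(*ff(-75,0),195,FY)
ims={n:arm.get_image(n)[:,:,::-1].copy() for n in("top","scene")}
s=arm.read_state()["position"]
# predicted wedge pose in camera frame
f=tof(s)+[-1.7,-1.0];w=[*ff(*f),FY,s[2]-89.3]
pl=[(["stop"],[*ff(-76.5,0),FY],(0,255,0)),(["thick"],[*ff(-50,-2.5),FY],(255,0,0)),(["wedge"],w,(0,0,255))]
roi=[265,125,75,100]
overlay(ims["scene"],"scene",pl,"pics/d1.png",roi,6);overlay(ims["scene"],"scene",[],"pics/d2.png",roi,6)
a=cv2.imread("pics/d1.png");b=cv2.imread("pics/d2.png");cv2.imwrite("pics/d.png",cv2.resize(np.hstack([a,b]),None,fx=.88,fy=.95))
E
```

```text
clock: 22.37
position: [546.1, 60.5, 198.2]
ee_rot: [0.015, 0.707, -0.707, -0.014]
contact_force: [0.7, 0.1, -1.3]
gripper_width: 39.6
t 22.37 pos [546.1  60.5 198.2] yaw -0.0415 F [ 0.7  0.1 -1.3] w 39.6 fence [-74.5  -0.3]
shift cm [ 0.05  0.32 -0.03] turn deg [ 0.   -0.03 -0.06] rows 0.1 0.0
```

```bash
sleep 1.5
```

```text
(no output)
```

View pics/d.png

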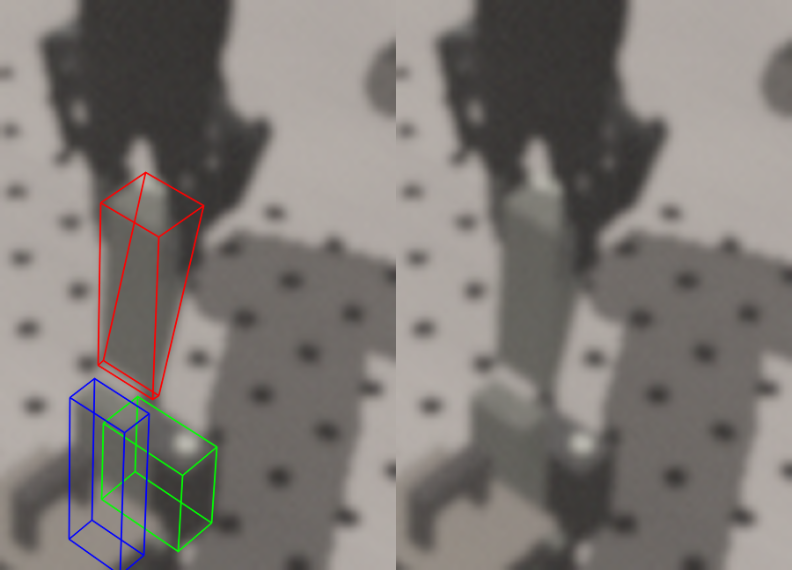

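The predicted outlines match the picture, and the wedge tip hangs just over the slit between the spacer and the stop. I lower it in stages and watch the force.

```bash
python3 -m inch '[[0,0,1.5,0,0,0,0],[0,0,3,0,0,0,0],[0,0,4,0,0,0,0],[0,0,4,0,0,0,0],[0,0,4,0,0,0,0]]';python3 -m inch '[[0,0,1,0,0,0,0],[0,0,2,0,0,0,0],[0,0,3,0,0,0,0],[0,0,3,0,0,0,0],[0,0,3,0,0,0,0]]'
python3 - <<'E'
from nav import *
st()
E
```

```text
clock: 22.88
position: [559.9, 60.3, 179.3]
ee_rot: [0.026, 0.707, -0.707, 0.003]
contact_force: [-5.6, -7.0, 65.8]
gripper_width: 39.1
clock: 23.3
position: [546.4, 60.4, 127.5]
ee_rot: [-0.015, -0.707, 0.707, 0.014]
contact_force: [0.4, 1.5, 5.7]
gripper_width: 39.2
t 23.3 pos [546.4  60.4 127.5] yaw -0.0413 F [0.4 1.5 5.7] w 39.2 fence [-74.2  -0.3]
```

A 66 N bump in the first stage: the tip must have caught on the spacer's top before dropping in. I stop here and look.

Run:
```python
from nav import *
from fit import *
st()
ims={n:arm.get_image(n)[:,:,::-1].copy() for n in("top","scene")}
s=arm.read_state()["position"]
f=tof(s)+[-1.7,-1.0];w=[*ff(*f),FY,s[2]-89.3]
pl=[(["stop"],[*ff(-76.5,0),FY],(0,255,0)),(["thick"],[*ff(-50,-2.5),FY],(255,0,0)),(["wedge"],w,(0,0,255)),(["box"],[*ff(0,0),FY],(0,255,255))]
roi=[230,150,100,100]
overlay(ims["scene"],"scene",pl,"pics/e1.png",roi,6);overlay(ims["scene"],"scene",[],"pics/e2.png",roi,6)
a=cv2.imread("pics/e1.png");b=cv2.imread("pics/e2.png");cv2.imwrite("pics/e.png",cv2.resize(np.hstack([a,b]),(800,400)))
cv2.imwrite("pics/e2b.png",cv2.imread("pics/e2.png"))
cv2.imwrite("pics/et.png",cv2.resize(ims["top"][150:260,220:360],None,fx=5,fy=5,interpolation=2))
```

```text
t 23.3 pos [546.4  60.4 127.5] yaw -0.0413 F [0.4 1.5 5.7] w 39.2 fence [-74.2  -0.3]
```

```bash
sleep 1.5
```

```text
(no output)
```

View pics/e.png

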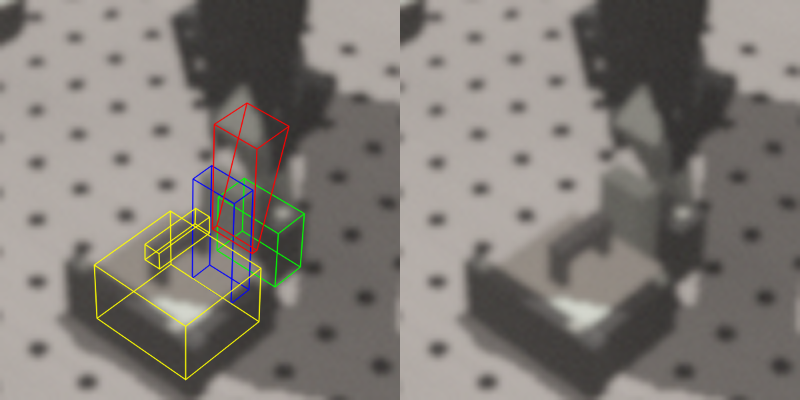

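View pics/e2b.png

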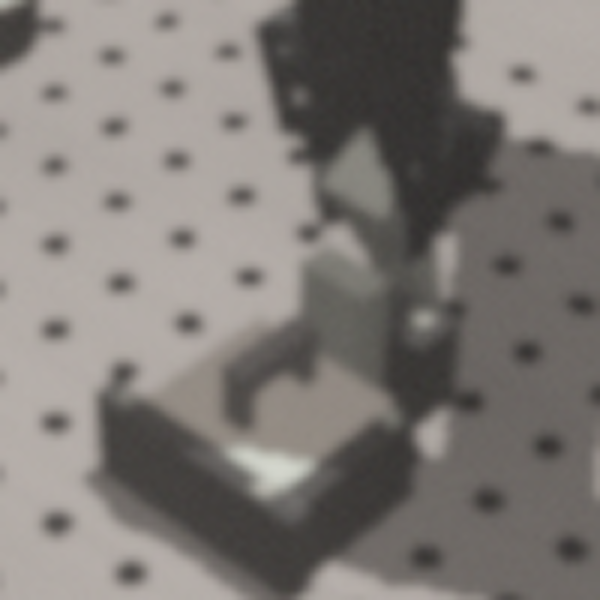

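View pics/et.png

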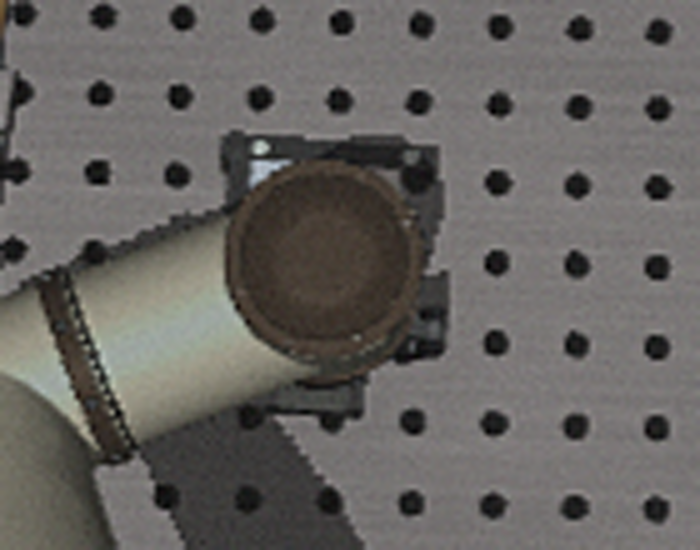

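The wedge has pivoted in the grip about the jaw axis: its outline no longer matches the prediction. The spacer and box still stand in place. I lift straight up to see how it lies.

```bash
python3 -m inch '[[0,0,-1.5,0,0,0,0],[0,0,-3.5,0,0,0,0],[0,0,-6,0,0,0,0],[0,0,-9,0,0,0,0],[0,0,-12,0,0,0,0],[0,0,-12,0,0,0,0],[0,0,-12,0,0,0,0],[0,0,-12,0,0,0,0]]'
python3 - <<'E'
from nav import *
from fit import *
st()
ims={n:arm.get_image(n)[:,:,::-1].copy() for n in("top","scene")}
cv2.imwrite("pics/g.png",cv2.resize(ims["scene"][100:250,220:340],None,fx=5,fy=4,interpolation=2))
import pickle;pickle.dump(ims,open("m4.pkl","wb"))
cv2.imwrite("pics/gt.png",cv2.resize(ims["top"][150:260,220:360],None,fx=5,fy=5,interpolation=2))
E
```

```text
clock: 24.07
position: [544.5, 60.0, 245.2]
ee_rot: [-0.014, -0.707, 0.707, 0.017]
contact_force: [0.1, -0.5, -1.5]
gripper_width: 39.4
t 24.07 pos [544.5  60.  245.2] yaw -0.0426 F [ 0.1 -0.5 -1.5] w 39.4 fence [-76.   -0.8]
```

```bash
sleep 1.5
```

```text
(no output)
```

View pics/g.png

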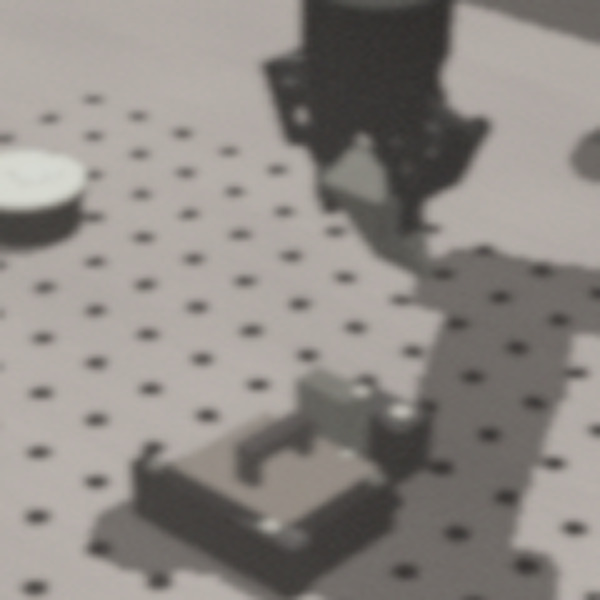

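View pics/gt.png

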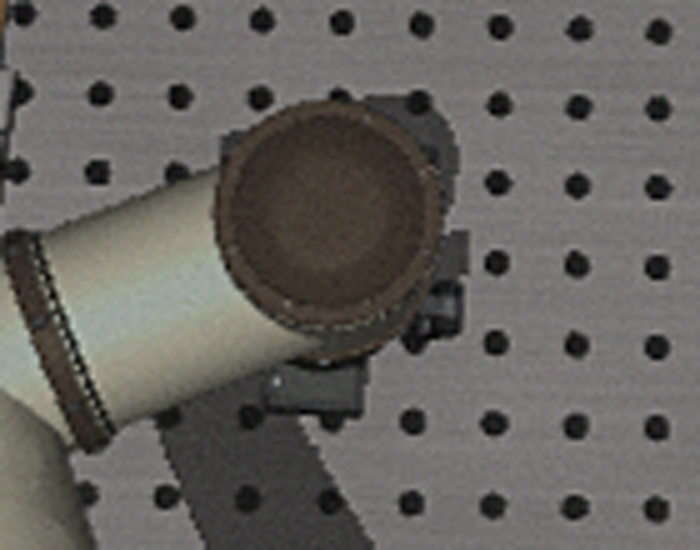

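The scene view shows the wedge pitched in the grip. Its top face, at (355,170), now looks towards +x, and the tip points down towards -x at (425,265). The spacer, at (335,405), and the box are still in place. I estimate the pitch angle by overlay.

```bash
cat > pit.py <<'E'
from nav import *
from fit import *
def wparts(tcp,th,yaw=FY,gx=1.0,gz=89.3,off=(-1.2,-1.0,0)):
    # wedge held so that wedge point (gx,0,gz) sits at the TCP; pitched th about y
    v,f=wedge();v=v-[gx,0,gz]
    R=np.array([[np.cos(th),0,np.sin(th)],[0,1,0],[-np.sin(th),0,np.cos(th)]])
    Z=np.array([[np.cos(yaw),-np.sin(yaw),0],[np.sin(yaw),np.cos(yaw),0],[0,0,1]])
    return (v@R.T+off)@Z.T+tcp,f
def ov(im,n,wp,fn,roi,k,col=(0,0,255)):
    x0,y0,w,h=roi;o=cv2.resize(im[y0:y0+h,x0:x0+w],None,fx=k,fy=k,interpolation=cv2.INTER_CUBIC)
    v,f=wp
    for q in f:
        uv=(proj(n,v[q])+0.5-[x0,y0])*k-0.5;cv2.polylines(o,[np.round(uv).astype(np.int32)],True,col,1,cv2.LINE_AA)
    if fn:cv2.imwrite(fn,o)
    return o
E
python3 - <<'E'
from pit import *
import pickle
ims=pickle.load(open("m4.pkl","rb"));t=arm.read_state()["position"]
roi=[270,115,60,60]
o=[ov(ims["scene"],"scene",wparts(t,np.radians(a)),None,roi,4.4) for a in(30,40,50,60,70)]
o=[ov(ims["scene"],"scene",([],[]),None,roi,4.4)]+o if False else o
b=cv2.resize(ims["scene"][115:175,270:330],(264,264),interpolation=2)
cv2.imwrite("pics/th.png",np.vstack([np.hstack([b]+o[:2]),np.hstack(o[2:])]))
E
```

```text
(no output)
```

View pics/th.png

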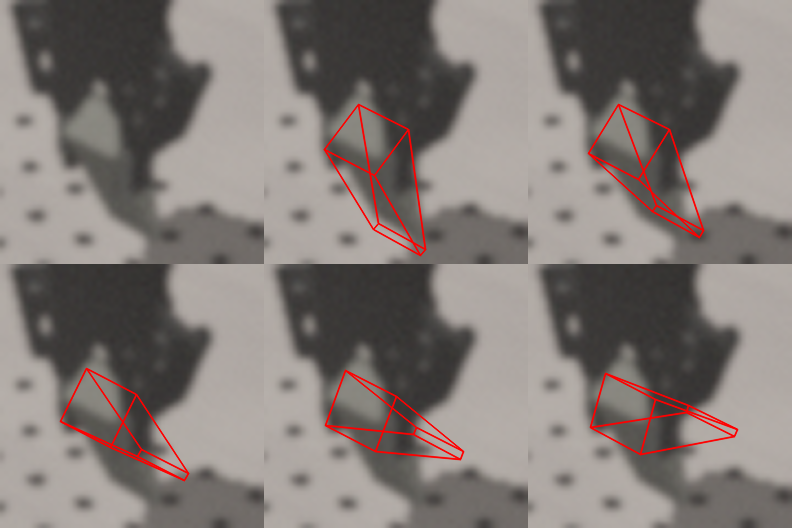

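Run:
```python
from pit import *
import pickle
from scipy.optimize import least_squares
ims=pickle.load(open("m4.pkl","rb"));t=arm.read_state()["position"]
k=lambda x,y:(270+x/4.4,115+y/4.4)
obs=np.array([k(113,213),k(150,237),k(65,132),k(122,158)])
def f(p):
    v,_=wparts(t,p[0],gx=p[1],gz=p[2],off=(-1.2,p[3],0));return (proj("scene",v[[0,1,2,3]])-obs).ravel()
r=least_squares(f,[.7,1,89,-1]);print(np.degrees(r.x[0]),r.x[1:],r.fun.round(2))
p=r.x
o=ov(ims["scene"],"scene",wparts(t,p[0],gx=p[1],gz=p[2],off=(-1.2,p[3],0)),"pics/th2.png",[260,105,80,80],7)
```

```text
27.063146503479036 [ 38.85286665 156.36625011 -48.45944026] [-0.58  0.2   0.92  0.07  1.07  0.12 -1.37 -0.37]
```

View pics/th2.png

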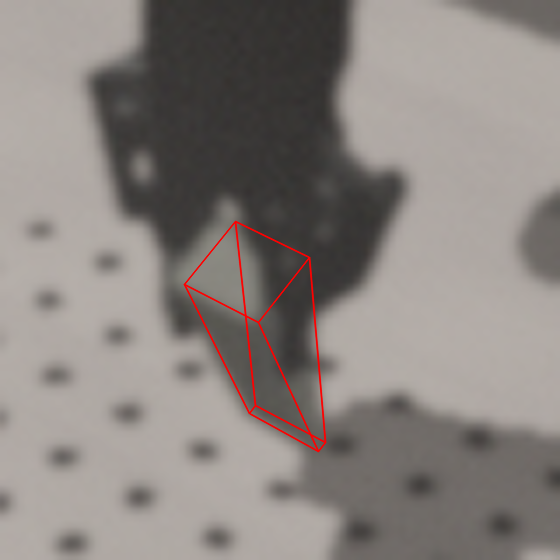

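Run:
```python
from pit import *
import pickle
ims=pickle.load(open("m4.pkl","rb"))
a=ims["scene"][125:180,275:330];a=cv2.convertScaleAbs(a,alpha=1.6,beta=-40)
cv2.imwrite("pics/z.png",cv2.resize(a,None,fx=10.5,fy=10.5,interpolation=2))
```

View pics/z.png

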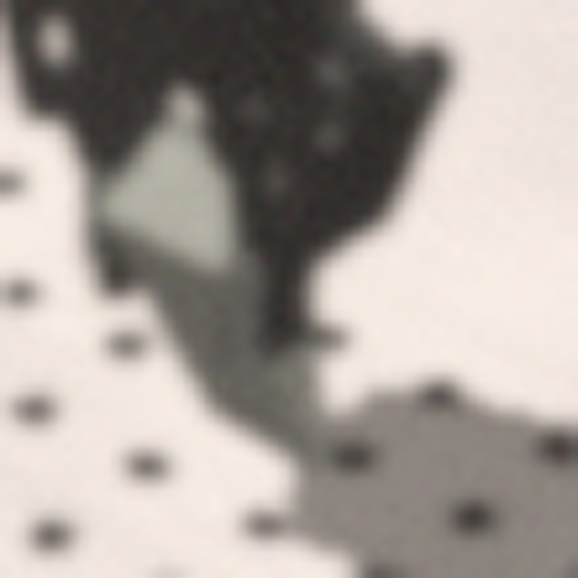

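Run:
```python
from pit import *
import pickle
from scipy.optimize import least_squares
ims=pickle.load(open("m4.pkl","rb"));t=arm.read_state()["position"]
k=lambda x,y:(275+x/10.5-.45,125+y/10.5-.45)
obs=np.array([k(207,398),k(100,205),k(232,272)])
def g(p):
    v,_=wparts(t,p[0],gx=p[1],gz=p[2],off=(-1.2,p[3],0));return (proj("scene",v[[0,2,3]])-obs).ravel()
f=lambda p:np.r_[g(p)/.5,(p[3]+1)/2,(p[1]-1)/6,(p[2]-88)/6]
r=least_squares(f,[.5,1,89,-1]);print(np.degrees(r.x[0]),r.x[1:],g(r.x).round(2))
p=r.x
a=cv2.convertScaleAbs(ims["scene"],alpha=1.6,beta=-40)
ov(a,"scene",wparts(t,p[0],gx=p[1],gz=p[2],off=(-1.2,p[3],0)),"pics/th3.png",[275,125,55,55],10)
```

```text
29.21406261162398 [10.18135323 81.98616342 -1.65021207] [ 0.91  0.74  0.16  0.02 -0.96 -0.47]
```

View pics/th3.png

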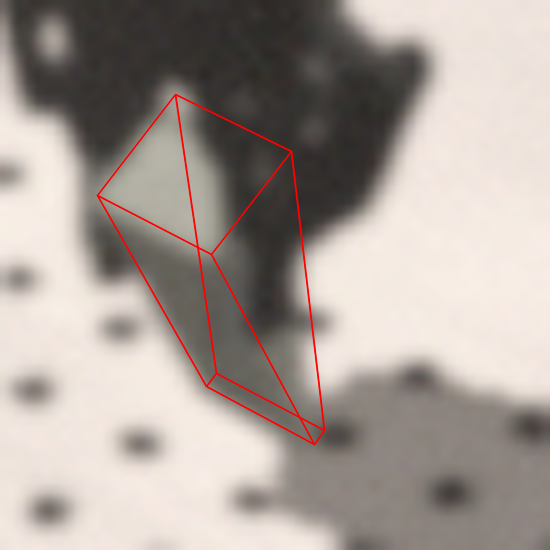

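The overlay at 30° pitch fits, with the grip point at about (10, 82) mm on the wedge. Tilting the tool over the gap would bring the fingers onto the spacer. So I tilt it over the rack instead, drop the wedge back into its slot, release, and regrasp with the tool vertical.

```bash
cat >> nav.py <<'E'
def navp(x,y,z,yaw,pitch):
    s=arm.read_state();R=Ro.from_quat(s["ee_rot"]).as_matrix()
    d=R.T@(np.array([x,y,z])-s["position"])/10
    tz=np.array([np.sin(yaw),-np.cos(yaw),0]);ty=np.array([0,0,-1.]);T=np.stack([np.cross(ty,tz),ty,tz],1)
    T=T@Ro.from_rotvec([0,0,np.radians(pitch)]).as_matrix()
    rv=np.degrees(Ro.from_matrix(R.T@T).as_rotvec())
    print("shift cm",d.round(2),"turn deg",rv.round(2),"rows",round(np.linalg.norm(d)/4.17,1),round(np.linalg.norm(rv)/7.16,1))
E
python3 - <<'E'
from nav import *
navp(577.2,296.7,230,-.165,30)
E
```

```text
shift cm [ -2.27   1.45 -23.81] turn deg [ 1.73  6.89 30.23] rows 5.7 4.3
```

```bash
python3 -m inch '[[0,-0.3,0.2,-3,0.2,0.9,4],[0,-0.6,0.4,-6.5,0.4,1.8,8],[0,-1,0.7,-10,0.7,2.8,12],[0,-1.3,0.9,-13.5,1,3.7,16],[0,-1.6,1.1,-17,1.2,4.6,20],[0,-1.9,1.3,-20.5,1.4,5.5,24],[0,-2.2,1.4,-23,1.6,6.4,28],[0,-2.3,1.45,-23.8,1.7,6.9,30.2],[0,-2.3,1.45,-23.8,1.7,6.9,30.2],[0,-2.3,1.45,-23.8,1.7,6.9,30.2],[0,-2.3,1.45,-23.8,1.7,6.9,30.2],[0,-2.3,1.45,-23.8,1.7,6.9,30.2],[0,-2.3,1.45,-23.8,1.7,6.9,30.2]]'
python3 - <<'E'
from pit import *
import pickle
st();navp(577.2,296.7,180,-.165,30)
ims={n:arm.get_image(n)[:,:,::-1].copy() for n in("top","scene")};pickle.dump(ims,open("m5.pkl","wb"))
t=arm.read_state()["position"]
roi=[320,90,110,160]
a=ov(ims["scene"],"scene",wparts(t,0,yaw=-.165,gx=10,gz=82,off=(-1.2,-1,0)),None,roi,3.6)
b=cv2.resize(ims["scene"][90:250,320:430],(396,576),interpolation=2);cv2.imwrite("pics/k.png",np.hstack([a,b]))
pf=[620.55,57.7,-.041];s=[*ff(-76.5,0),-.041]
pl=[(["fence"],pf,(0,255,0)),(["stop"],s,(0,255,0)),(["box"],[*ff(0,0),-.041],(0,0,255)),(["thick"],[*ff(-50,-2.5),-.041],(255,0,0))]
overlay(ims["top"],"top",pl,"pics/k_t.png",[255,165,70,75],8)
overlay(ims["top"],"top",[],"pics/k_t2.png",[255,165,70,75],8)
E
```

```text
clock: 25.25
position: [579.1, 296.3, 233.4]
ee_rot: [-0.241, -0.666, 0.694, -0.127]
contact_force: [-0.2, -0.4, -2.0]
gripper_width: 39.3
t 25.25 pos [579.1 296.3 233.4] yaw -0.1663 F [-0.2 -0.4 -2. ] w 39.3 fence [-51.2 236.7]
shift cm [2.85 4.52 0.01] turn deg [ 0.14 -0.17 -0.23] rows 1.3 0.0
```

```bash
sleep 2
```

```text
(no output)
```

View pics/k.png

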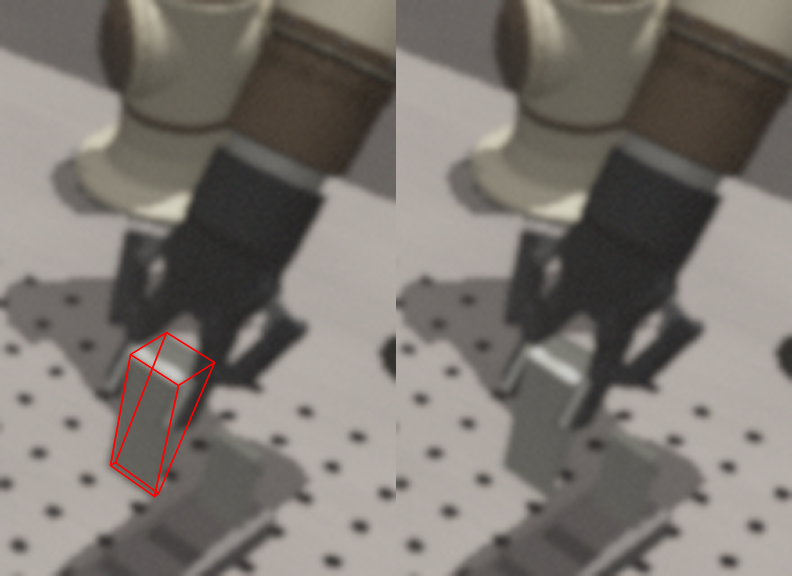

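View pics/k_t.png

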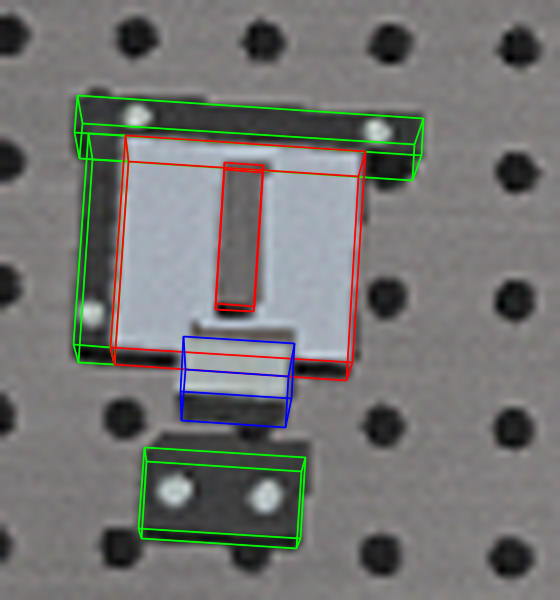

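View pics/k_t2.png

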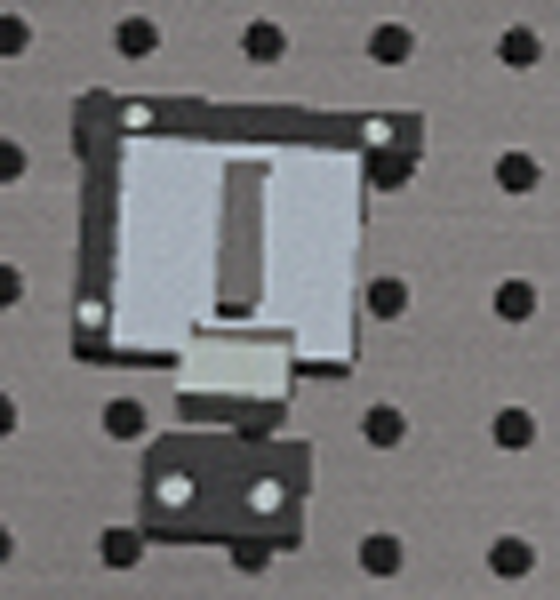

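The wedge is now upright: its tip edge at (110–157, 465–495) coincides with the model. In the top view the box and spacer are undisturbed. I lower it to just above the slot and check.

Run:
```python
from nav import *
navp(577.2,296.7,140,-.165,30)
```

```text
shift cm [4.86 7.99 0.04] turn deg [ 0.15 -0.16 -0.24] rows 2.2 0.0
```

```bash
python3 -m inch '[[0,1.2,2,0,0,0,0],[0,2.6,4.3,0,0,0,0],[0,4,6.6,0,0,0,0],[0,4.8,8,0,0,0,0],[0,4.8,8,0,0,0,0],[0,4.8,8,0,0,0,0],[0,4.8,8,0,0,0,0],[0,4.8,8,0,0,0,0]]'
python3 - <<'E'
from pit import *
st();navp(577.2,296.7,120,-.165,30)
ims={n:arm.get_image(n)[:,:,::-1].copy() for n in("top","scene")}
t=arm.read_state()["position"]
roi=[320,170,110,110]
a=ov(ims["scene"],"scene",wparts(t,0,yaw=-.165,gx=10,gz=82,off=(-1.2,-1,0)),None,roi,3.6)
b=cv2.resize(ims["scene"][170:280,320:430],(396,396),interpolation=2);cv2.imwrite("pics/l.png",np.hstack([a,b]))
E
```

```text
clock: 26.02
position: [578.4, 298.3, 141.9]
ee_rot: [-0.241, -0.667, 0.693, -0.128]
contact_force: [0.2, -0.6, -0.8]
gripper_width: 39.5
t 26.02 pos [578.4 298.3 141.9] yaw -0.1648 F [ 0.2 -0.6 -0.8] w 39.5 fence [-52.  238.7]
shift cm [1.19 1.85 0.19] turn deg [ 0.29 -0.15 -0.37] rows 0.5 0.1
```

```bash
sleep 1.5
```

```text
(no output)
```

View pics/l.png

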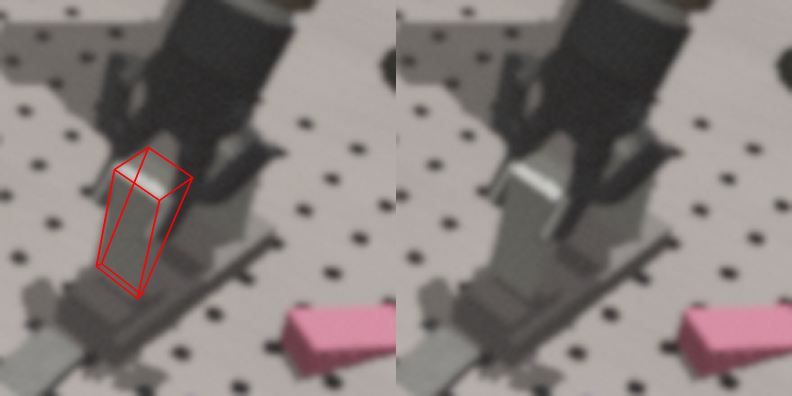

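```bash
python3 -m inch '[[0,0.5,0.5,0.1,0,0,0],[0,0.9,1.2,0.15,0,0,0],[0,1.2,1.8,0.15,0,0,0],[0,1.2,1.8,0.15,0,0,0],[0,1.2,1.8,0.15,0,0,0]]'; python3 -m inch '[[0,0.25,0.43,0,0,0,0],[0,0.5,0.86,0,0,0,0],[0,0.5,0.86,0,0,0,0],[0,0.5,0.86,0,0,0,0]]'
python3 - <<'E'
from nav import *
st();navp(577.2,296.7,95,-.165,30)
E
```

```text
clock: 26.53
position: [579.2, 298.1, 123.5]
ee_rot: [-0.244, -0.667, 0.692, -0.13]
contact_force: [3.1, -0.1, 5.0]
gripper_width: 39.6
clock: 26.87
position: [583.2, 297.6, 123.0]
ee_rot: [-0.251, -0.665, 0.69, -0.135]
contact_force: [-11.4, -7.2, 36.9]
gripper_width: 39.2
t 26.87 pos [583.2 297.6 123. ] yaw -0.1673 F [-11.4  -7.2  36.9] w 39.2 fence [-47.1 238.1]
shift cm [1.96 2.07 0.22] turn deg [ 0.46 -0.43 -1.74] rows 0.7 0.3
```

Contact at tip height of about 41 mm: it is sitting on the rack's rim. I back off 8 mm and compare with where the slot should be.

```bash
python3 -m inch '[[0,-0.4,-0.7,0,0,0,0],[0,-0.7,-1.2,0,0,0,0],[0,-0.7,-1.2,0,0,0,0],[0,-0.7,-1.2,0,0,0,0]]'
python3 - <<'E'
from pit import *
import pickle
st();navp(577.2,296.7,120,-.165,30)
ims={n:arm.get_image(n)[:,:,::-1].copy() for n in("top","scene")};pickle.dump(ims,open("m6.pkl","wb"))
t=arm.read_state()["position"]
roi=[335,195,60,72]
c,s=np.cos(-.163),np.sin(-.163);w0=np.array([506.9+60*c,306.2+60*s])
print("slot",w0)
v,f=wedge();Z=np.array([[c,-s,0],[s,c,0],[0,0,1]])
tip=t[2]-82;S=(v@Z.T+[*w0,tip],f)
im=cv2.convertScaleAbs(ims["scene"],alpha=1.7,beta=-60)
a=ov(im,"scene",S,None,roi,6.6,(0,255,0))
a2=ov(im,"scene",wparts(t,0,yaw=-.165,gx=10,gz=82,off=(-1.2,-1,0)),None,roi,6.6)
b=ov(im,"scene",([],[]) if 0 else (v*0+[0,0,0],[]),None,roi,6.6)
cv2.imwrite("pics/n.png",cv2.resize(np.hstack([a,b]),None,fx=1,fy=1));cv2.imwrite("pics/n2.png",a2)
E
```

```text
clock: 27.2
position: [576.0, 297.1, 123.2]
ee_rot: [-0.241, -0.667, 0.694, -0.128]
contact_force: [-1.9, 0.1, 4.5]
gripper_width: 39.2
t 27.2 pos [576.  297.1 123.2] yaw -0.1638 F [-1.9  0.1  4.5] w 39.2 fence [-54.3 237.4]
shift cm [0.05 0.34 0.02] turn deg [ 0.26 -0.07 -0.31] rows 0.1 0.1
slot [566.10469322 296.46324997]
```

```bash
sleep 1.5
```

```text
(no output)
```

View pics/n.png

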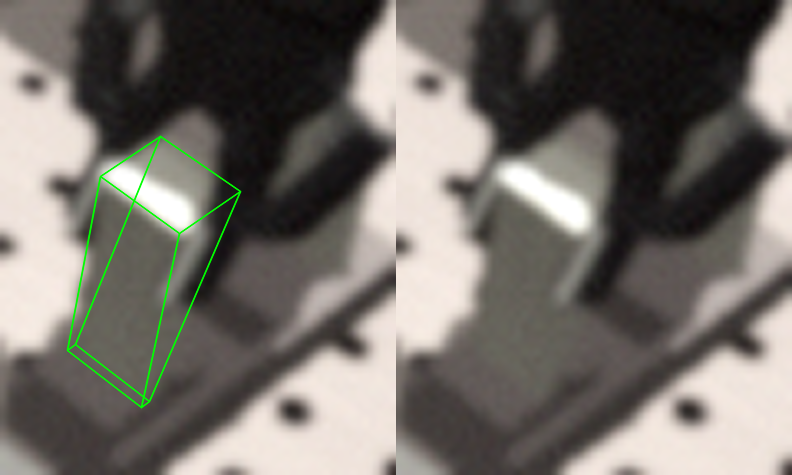

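View pics/n2.png

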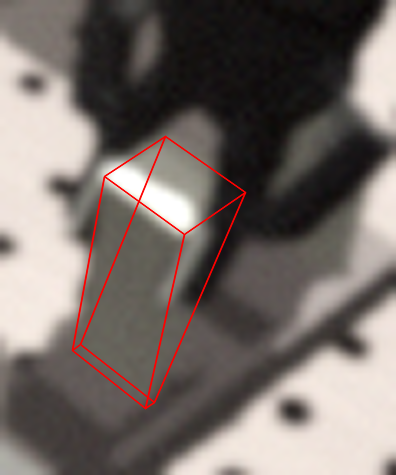

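```bash
python3 -m inch '[[0,-1,-1.8,0,0,0,0],[0,-2,-3.5,0,0,0,0],[0,-2,-3.5,0,0,0,0],[0,-2,-3.5,0,0,0,0],[0,-2,-3.5,0,0,0,0]]'
python3 - <<'E'
from pit import *
import pickle
st();navp(577.2,296.7,120,-.165,30)
ims={n:arm.get_image(n)[:,:,::-1].copy() for n in("top","scene")};pickle.dump(ims,open("m6.pkl","wb"))
t=arm.read_state()["position"]
roi=[335,175,60,80]
im=cv2.convertScaleAbs(ims["scene"],alpha=1.7,beta=-60)
a=ov(im,"scene",wparts(t,0,yaw=-.165,gx=10,gz=82,off=(-1.2,-1,0)),None,roi,6.6)
v=wedge()[0]
b=ov(im,"scene",(v,[]),None,roi,6.6)
cv2.imwrite("pics/o.png",np.hstack([a,b]))
E
```

```text
clock: 27.72
position: [575.1, 295.7, 161.0]
ee_rot: [-0.24, -0.666, 0.695, -0.127]
contact_force: [0.4, -0.7, -1.8]
gripper_width: 39.2
t 27.72 pos [575.1 295.7 161. ] yaw -0.1645 F [ 0.4 -0.7 -1.8] w 39.2 fence [-55.2 236. ]
shift cm [ 1.89  3.64 -0.13] turn deg [ 0.06  0.   -0.17] rows 1.0 0.0
```

```bash
sleep 1.5
```

```text
(no output)
```

View pics/o.png

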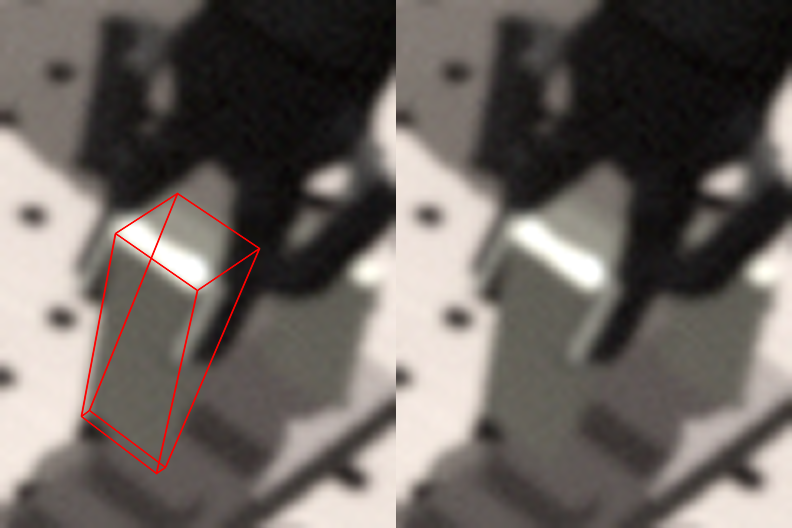

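There's small residual pitch only. The likely cause of the catch is that I aimed the tip at its seated x, right by the slot's flat-side wall (about 3 mm clearance), and was 1.7 mm off in y too. I re-aim mid-opening (6 mm towards -x), settle and check before going down.

Run:
```python
from nav import *
navp(571.5,297.6,137,-.165,30)
```

```text
shift cm [ 1.53  1.83 -0.19] turn deg [-0.01 -0.01 -0.13] rows 0.6 0.0
```

```bash
python3 -m inch '[[0,0.8,0.9,-0.1,0,0,0],[0,1.5,1.8,-0.2,0,0,0],[0,1.5,1.8,-0.2,0,0,0],[0,1.5,1.8,-0.2,0,0,0],[0,1.5,1.8,-0.2,0,0,0]]'
python3 - <<'E'
from nav import *
st();navp(571.5,297.6,137,-.165,30);navp(572,297.5,127,-.165,30)
E
```

```text
clock: 28.23
position: [572.4, 298.3, 139.1]
ee_rot: [-0.24, -0.666, 0.695, -0.127]
contact_force: [-1.3, 0.8, -0.9]
gripper_width: 39.2
t 28.23 pos [572.4 298.3 139.1] yaw -0.1657 F [-1.3  0.8 -0.9] w 39.2 fence [-58.  238.4]
shift cm [0.17 0.14 0.08] turn deg [ 0.09 -0.1  -0.21] rows 0.1 0.0
shift cm [0.63 1.03 0.09] turn deg [ 0.09 -0.1  -0.21] rows 0.3 0.0
```

```bash
python3 -m inch '[[0,0.3,0.5,0.08,0,0,0],[0,0.6,1,0.08,0,0,0],[0,0.6,1,0.08,0,0,0],[0,0.6,1,0.08,0,0,0]]'
python3 -m inch '[[0,0.25,0.43,0,0,0,0],[0,0.25,0.43,0,0,0,0],[0,0.25,0.43,0,0,0,0]]'
python3 - <<'E'
from nav import *
st()
E
```

```text
clock: 28.57
position: [572.1, 297.8, 128.0]
ee_rot: [-0.241, -0.666, 0.695, -0.127]
contact_force: [0.3, -0.2, -1.7]
gripper_width: 38.9
clock: 28.82
position: [572.0, 298.0, 123.1]
ee_rot: [-0.241, -0.666, 0.694, -0.127]
contact_force: [0.2, -0.0, -0.5]
gripper_width: 39.1
t 28.82 pos [572.  298.  123.1] yaw -0.1651 F [ 0.2 -0.  -0.5] w 39.1 fence [-58.3 238.1]
```

```bash
python3 -m inch '[[0,0.25,0.43,0.03,0,0,0],[0,0.25,0.43,0.03,0,0,0],[0,0.25,0.43,0.03,0,0,0]]'
python3 -m inch '[[0,0.2,0.45,0,0,0,0],[0,0.2,0.45,0,0,0,0],[0,0.2,0.45,0,0,0,0]]'
python3 - <<'E'
from nav import *
st()
E
```

```text
clock: 29.07
position: [571.9, 297.6, 118.0]
ee_rot: [-0.24, -0.666, 0.695, -0.127]
contact_force: [-0.4, 0.3, -0.8]
gripper_width: 39.0
clock: 29.32
position: [572.4, 297.5, 113.0]
ee_rot: [-0.24, -0.666, 0.695, -0.127]
contact_force: [-0.0, 0.3, -1.0]
gripper_width: 39.2
t 29.32 pos [572.4 297.5 113. ] yaw -0.1652 F [-0.   0.3 -1. ] w 39.2 fence [-57.9 237.6]
```

```bash
python3 -m inch '[[0,0.18,0.47,0,0,0,0],[0,0.18,0.47,0,0,0,0],[0,0.18,0.47,0,0,0,0]]'
python3 -m inch '[[0,0.18,0.47,0,0,0,0],[0,0.18,0.47,0,0,0,0],[0,0.18,0.47,0,0,0,0]]'
python3 - <<'E'
from nav import *
st()
im=arm.get_image("scene")[:,:,::-1];im=cv2.convertScaleAbs(im,alpha=1.7,beta=-60);cv2.imwrite("pics/q.png",cv2.resize(im[185:275,325:405],None,fx=6.5,fy=6.5,interpolation=2))
E
```

```text
clock: 29.57
position: [573.2, 297.3, 108.0]
ee_rot: [-0.24, -0.666, 0.695, -0.127]
contact_force: [0.6, -0.2, -1.4]
gripper_width: 39.3
clock: 29.82
position: [574.0, 297.3, 103.0]
ee_rot: [-0.24, -0.666, 0.695, -0.127]
contact_force: [-0.9, 0.1, -0.7]
gripper_width: 39.4
t 29.82 pos [574.  297.3 103. ] yaw -0.1651 F [-0.9  0.1 -0.7] w 39.4 fence [-56.4 237.5]
```

```bash
sleep 1.5
```

```text
(no output)
```

View pics/q.png

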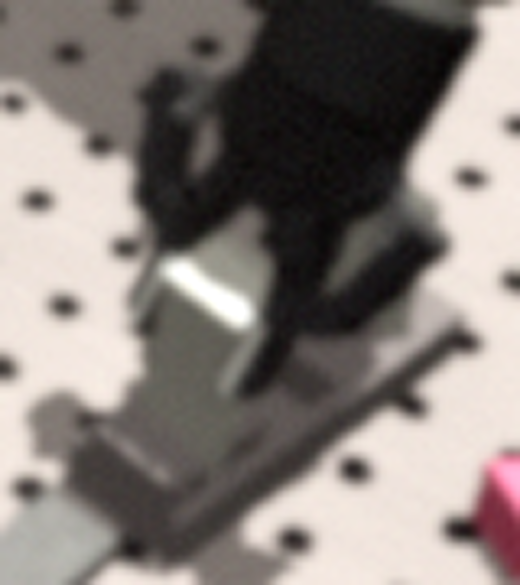

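The wedge is well inside the slot with no side force. Two more steps, then let go.

```bash
python3 -m inch '[[0,0.18,0.47,0,0,0,0],[0,0.18,0.47,0,0,0,0],[0,0.18,0.47,0,0,0,0]]'
python3 -m inch '[[0,0.18,0.47,0,0,0,0],[0,0.18,0.47,0,0,0,0],[0,0.18,0.47,0,0,0,0]]'
python3 - <<'E'
from nav import *
st()
E
```

```text
clock: 30.12
position: [574.2, 297.2, 97.6]
ee_rot: [-0.24, -0.666, 0.695, -0.127]
contact_force: [-1.6, 0.7, -2.7]
gripper_width: 38.9
clock: 30.37
position: [574.4, 297.5, 92.5]
ee_rot: [-0.239, -0.667, 0.694, -0.127]
contact_force: [-5.1, 0.6, -0.1]
gripper_width: 39.4
t 30.37 pos [574.4 297.5  92.5] yaw -0.1633 F [-5.1  0.6 -0.1] w 39.4 fence [-55.9 237.7]
```

```bash
python3 -m inch '[[0.65,0,0,0,0,0,0],[0.65,0,0,0,0,0,0],[0.65,0,0,0,0,0,0],[0.65,0,0,0,0,0,0],[0.65,-0.8,-1.4,0,0,0,0],[0.65,-1.8,-3.1,0,0,0,0],[0.65,-2.8,-4.8,0,0,0,0],[0.65,-3.3,-5.7,0,0,0,0],[0.65,-3.3,-5.7,0,0,0,0],[0.65,-3.3,-5.7,0,0,0,0]]'
python3 - <<'E'
from nav import *
st();navp(567.5,298,160,-.165,0)
im=arm.get_image("scene")[:,:,::-1];im=cv2.convertScaleAbs(im,alpha=1.7,beta=-60);cv2.imwrite("pics/r.png",cv2.resize(im[175:275,325:405],None,fx=6.,fy=6.,interpolation=2))
E
```

```text
clock: 31.2
position: [575.4, 297.7, 159.5]
ee_rot: [-0.241, -0.666, 0.694, -0.128]
contact_force: [-0.6, 0.1, -1.0]
gripper_width: 55.7
t 31.2 pos [575.4 297.7 159.5] yaw -0.1642 F [-0.6  0.1 -1. ] w 55.7 fence [-55. 238.]
shift cm [ 0.65 -0.44  0.1 ] turn deg [ 2.40e-01 -2.00e-02 -3.03e+01] rows 0.2 4.2
```

```bash
sleep 1.5
```

```text
(no output)
```

View pics/r.png

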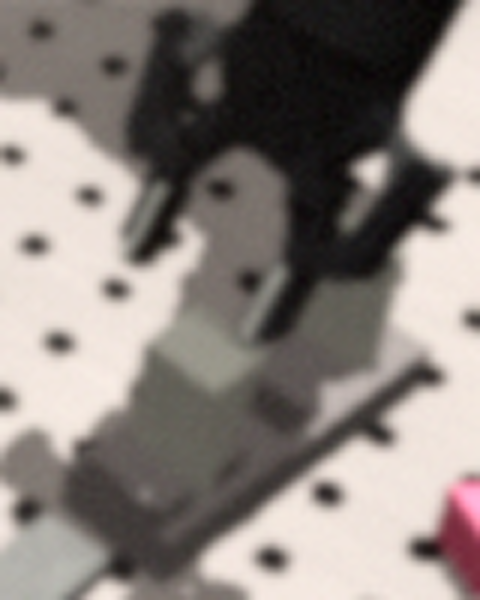

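The wedge stands upright in its slot again, top at (205,355). I turn the tool vertical above it and settle.

```bash
python3 -m inch '[[0.7,0.2,-0.1,0,0,0,-7],[0.7,0.4,-0.3,0.1,0,0,-14],[0.7,0.6,-0.4,0.1,0,0,-21],[0.7,0.65,-0.44,0.1,0,0,-28],[0.7,0.65,-0.44,0.1,0.2,0,-30.3],[0.7,0.65,-0.44,0.1,0.2,0,-30.3],[0.7,0.65,-0.44,0.1,0.2,0,-30.3],[0.7,0.65,-0.44,0.1,0.2,0,-30.3],[0.7,0.65,-0.44,0.1,0.2,0,-30.3]]'
python3 - <<'E'
from pit import *
st();nav(567.5,298,93,-.165)
ims={n:arm.get_image(n)[:,:,::-1].copy() for n in("scene",)}
c,s=np.cos(-.163),np.sin(-.163);w0=np.array([506.9+60*c,306.2+60*s]);v,f=wedge();Z=np.array([[c,-s,0],[s,c,0],[0,0,1]])
S=(v@Z.T+[*w0,5],f)
im=cv2.convertScaleAbs(ims["scene"],alpha=1.7,beta=-60);roi=[325,175,65,100]
a=ov(im,"scene",S,None,roi,6,(0,0,255));b=ov(im,"scene",(v,[]),None,roi,6);cv2.imwrite("pics/u.png",np.hstack([a,b]))
E
```

```text
clock: 32.0
position: [568.5, 295.7, 157.7]
ee_rot: [-0.059, -0.703, 0.706, 0.06]
contact_force: [0.7, 0.8, 0.0]
gripper_width: 60.1
t 32.0 pos [568.5 295.7 157.7] yaw -0.1693 F [0.7 0.8 0. ] w 60.1 fence [-61.8 235.7]
shift cm [ 0.13  6.47 -0.23] turn deg [-0.19 -0.24  0.05] rows 1.6 0.0
```

```bash
sleep 1.5
```

```text
(no output)
```

View pics/u.png

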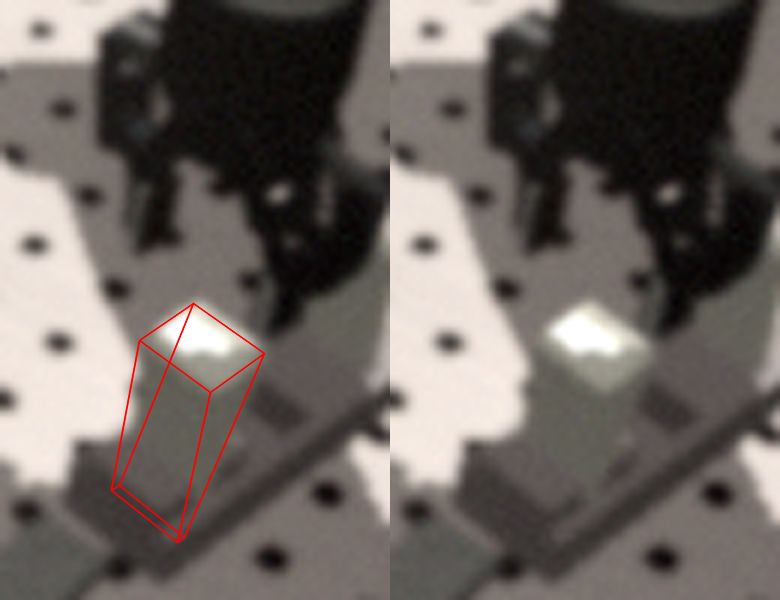

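The wedge matches its original seat outline exactly. I regrasp.

```bash
python3 -m inch '[[0.7,0.05,2,-0.2,0,0,0],[0.7,0.05,4,-0.2,0,0,0],[0.7,0.05,4,-0.2,0,0,0],[0.7,0.05,4,-0.2,0,0,0]]'
python3 - <<'E'
from nav import *
st();nav(567.5,298,92,-.165)
E
```

```text
clock: 32.38
position: [565.6, 298.1, 117.8]
ee_rot: [-0.057, -0.703, 0.706, 0.06]
contact_force: [0.3, 0.8, 0.9]
gripper_width: 60.0
t 32.38 pos [565.6 298.1 117.8] yaw -0.165 F [0.3 0.8 0.9] w 60.0 fence [-64.8 238. ]
shift cm [-0.2   2.58 -0.03] turn deg [-0.29 -0.    0.18] rows 0.6 0.0
```

```bash
python3 -m inch '[[0.7,-0.15,1.3,0,-0.2,0,0.1],[0.7,-0.15,2.6,0,-0.2,0,0.1],[0.7,-0.15,2.6,0,-0.2,0,0.1],[0.7,-0.15,2.6,0,-0.2,0,0.1],[0.7,-0.15,2.6,0,-0.2,0,0.1],[0,-0.15,2.6,0,-0.2,0,0.1],[0,-0.15,2.6,0,-0.2,0,0.1],[0,-0.15,2.6,0,-0.2,0,0.1],[0,-0.15,2.6,0,-0.2,0,0.1],[0,-0.15,2.6,0,-0.2,0,0.1]]'
python3 - <<'E'
from nav import *
st()
E
```

```text
clock: 33.22
position: [569.1, 299.1, 94.8]
ee_rot: [0.059, 0.706, -0.703, -0.058]
contact_force: [-1.4, -1.5, 6.0]
gripper_width: 39.2
t 33.22 pos [569.1 299.1  94.8] yaw -0.1655 F [-1.4 -1.5  6. ] w 39.2 fence [-61.3 239.1]
```

```bash
python3 -m inch '[[0,0,-2,0,0,0,0],[0,0,-5,0,0,0,0],[0,0,-8.5,0,0,0,0],[0,0,-11.5,0,0,0,0],[0,0,-13,0,0,0,0],[0,0,-13,0,0,0,0],[0,0,-13,0,0,0,0],[0,0,-13,0,0,0,0]]'
python3 - <<'E'
from nav import *
st();nav(*ff(-76,0),222,FY)
E
```

```text
clock: 33.88
position: [567.5, 298.3, 221.2]
ee_rot: [0.058, 0.705, -0.704, -0.06]
contact_force: [-0.4, 0.6, -1.4]
gripper_width: 39.2
t 33.88 pos [567.5 298.3 221.2] yaw -0.1663 F [-0.4  0.6 -1.4] w 39.2 fence [-62.9 238.2]
shift cm [-1.67 -0.11 23.8 ] turn deg [ 0.06 -7.18  0.14] rows 5.7 1.0
```

```bash
python3 -m inch '[[0,-0.2,0,2,0,-2.5,0],[0,-0.4,0,5,0,-5,0],[0,-0.6,0,8,0,-7.2,0],[0,-0.8,0,11,0,-7.2,0],[0,-1,0,14,0,-7.2,0],[0,-1.2,0,17,0,-7.2,0],[0,-1.4,0,20,0,-7.2,0],[0,-1.6,0,22.3,0,-7.2,0],[0,-1.65,0,23.4,0,-7.2,0],[0,-1.65,0,23.8,0,-7.2,0],[0,-1.65,0,23.8,0,-7.2,0],[0,-1.65,0,23.8,0,-7.2,0],[0,-1.65,0,23.8,0,-7.2,0],[0,-1.65,0,23.8,0,-7.2,0],[0,-1.65,0,23.8,0,-7.2,0],[0,-1.65,0,23.8,0,-7.2,0]]'
python3 - <<'E'
from pit import *
st();nav(*ff(-76,0),198,FY)
E
```

```text
clock: 35.22
position: [545.6, 61.9, 222.5]
ee_rot: [0.014, 0.708, -0.706, -0.014]
contact_force: [0.1, -0.4, -1.8]
gripper_width: 39.0
t 35.22 pos [545.6  61.9 222.5] yaw -0.0392 F [ 0.1 -0.4 -1.8] w 39.0 fence [-75.1   1.1]
shift cm [0.09 2.45 0.12] turn deg [ 0.16  0.1  -0.05] rows 0.6 0.0
```

```bash
python3 -m inch '[[0,0.1,0.8,0.12,0,0.1,0],[0,0.1,1.6,0.12,0,0.1,0],[0,0.1,2.4,0.12,0,0.1,0],[0,0.1,2.4,0.12,0,0.1,0],[0,0.1,2.4,0.12,0,0.1,0],[0,0.1,2.4,0.12,0,0.1,0]]'
python3 - <<'E'
from pit import *
st();nav(*ff(-76,0),195,FY)
ims={n:arm.get_image(n)[:,:,::-1].copy() for n in("top","scene")}
t=arm.read_state()["position"]
im=cv2.convertScaleAbs(ims["scene"],alpha=1.7,beta=-60);roi=[265,125,60,95]
W=wparts(t,0,gx=1.5,gz=89.8,off=(-1.2,-1,0));print("flat fence x",tof(W[0][0])[0])
a=ov(im,"scene",W,None,roi,6);b=ov(im,"scene",(W[0],[]),None,roi,6)
for nm,p in(("thick",[*ff(-50,-2.5),FY]),("stop",[*ff(-76.5,0),FY])):
    v,f=parts([nm],p)[0]
    for q in f:
        uv=(proj("scene",v[q])+.5-[roi[0],roi[1]])*6-.5;cv2.polylines(a,[np.round(uv).astype(np.int32)],True,(0,255,0),1,cv2.LINE_AA)
cv2.imwrite("pics/v.png",np.hstack([a,b]))
E
```

```text
clock: 35.72
position: [544.6, 60.1, 198.5]
ee_rot: [0.015, 0.708, -0.706, -0.014]
contact_force: [0.5, -0.4, -1.9]
gripper_width: 39.0
t 35.72 pos [544.6  60.1 198.5] yaw -0.0418 F [ 0.5 -0.4 -1.9] w 39.0 fence [-75.9  -0.7]
shift cm [ 0.01  0.35 -0.07] turn deg [ 0.14 -0.04 -0.05] rows 0.1 0.0
flat fence x -63.493528131988654
```

```bash
sleep 1.5
```

```text
(no output)
```

View pics/v.png

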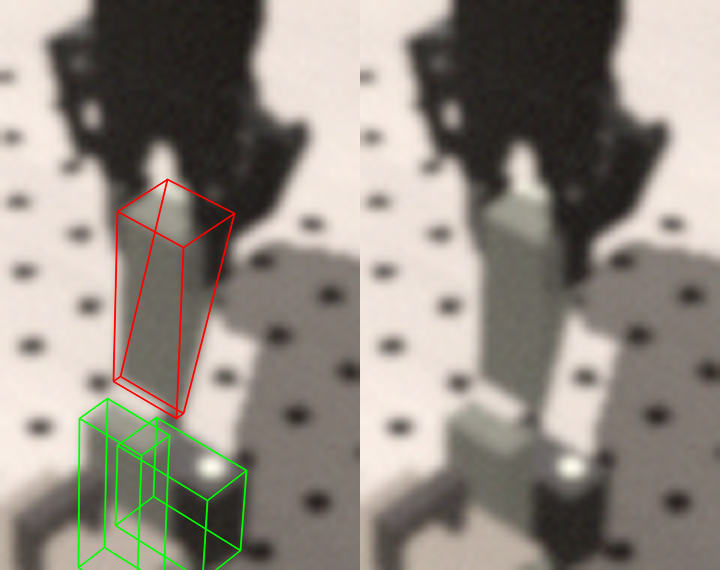

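The tip is about 3 mm clear of the spacer line, and I add 1 mm more. I descend slowly and check the force every 8–20 mm.

```bash
python3 -m inch '[[0,0.1,0.3,0,0,0,0],[0,0.1,0.6,0,0,0,0],[0,0.1,0.6,0,0,0,0],[0,0.1,0.6,0,0,0,0]]';python3 -m inch '[[0,0,0.3,0,0,0,0],[0,0,0.6,0,0,0,0],[0,0,0.8,0,0,0,0],[0,0,0.8,0,0,0,0]]'
python3 - <<'E'
from nav import *
st()
E
```

```text
clock: 36.15
position: [543.3, 60.2, 192.4]
ee_rot: [0.015, 0.708, -0.706, -0.015]
contact_force: [0.3, 0.0, -2.1]
gripper_width: 39.4
clock: 36.48
position: [543.1, 60.2, 183.9]
ee_rot: [0.015, 0.708, -0.706, -0.015]
contact_force: [0.5, 1.0, -1.4]
gripper_width: 38.9
t 36.48 pos [543.1  60.2 183.9] yaw -0.042 F [ 0.5  1.  -1.4] w 38.9 fence [-77.5  -0.7]
```

```bash
python3 -m inch '[[0,0,0.4,0,0,0,0],[0,0,0.8,0,0,0,0],[0,0,1,0,0,0,0],[0,0,1,0,0,0,0]]';python3 -m inch '[[0,0,0.4,0,0,0,0],[0,0,0.8,0,0,0,0],[0,0,1.2,0,0,0,0],[0,0,1.6,0,0,0,0],[0,0,1.6,0,0,0,0]]'
python3 - <<'E'
from nav import *
st()
E
```

```text
clock: 36.82
position: [543.1, 60.2, 173.8]
ee_rot: [0.015, 0.708, -0.706, -0.015]
contact_force: [-0.7, -0.1, -1.4]
gripper_width: 38.8
clock: 37.23
position: [542.9, 60.2, 157.5]
ee_rot: [0.014, 0.708, -0.706, -0.015]
contact_force: [0.1, -0.7, -2.2]
gripper_width: 39.4
t 37.23 pos [542.9  60.2 157.5] yaw -0.0421 F [ 0.1 -0.7 -2.2] w 39.4 fence [-77.7  -0.7]
```

```bash
python3 -m inch '[[0,0,0.4,0,0,0,0],[0,0,0.8,0,0,0,0],[0,0,0.9,0,0,0,0],[0,0,0.9,0,0,0,0]]';python3 -m inch '[[0,0,0.3,0,0,0,0],[0,0,0.6,0,0,0,0],[0,0,0.8,0,0,0,0],[0,0,0.8,0,0,0,0]]';python3 -m inch '[[0,-0.05,0.4,0,0,0,0],[0,-0.05,0.8,0,0,0,0],[0,-0.05,1,0,0,0,0],[0,-0.05,1,0,0,0,0]]'
python3 - <<'E'
from nav import *
st()
E
```

```text
clock: 37.57
position: [543.3, 60.3, 149.1]
ee_rot: [0.015, 0.708, -0.706, -0.015]
contact_force: [-0.3, 0.3, -1.0]
gripper_width: 39.1
clock: 37.9
position: [543.2, 60.3, 141.0]
ee_rot: [0.015, 0.708, -0.706, -0.015]
contact_force: [-0.3, -0.0, -1.1]
gripper_width: 39.5
clock: 38.23
position: [543.6, 60.3, 130.8]
ee_rot: [0.015, 0.708, -0.706, -0.015]
contact_force: [0.2, 0.5, -1.6]
gripper_width: 39.3
t 38.23 pos [543.6  60.3 130.8] yaw -0.042 F [ 0.2  0.5 -1.6] w 39.3 fence [-77.   -0.6]
```

The tip is in the gap, free at 41 mm up. I continue, expecting it tight at TCP z of about 106.

```bash
python3 -m inch '[[0,-0.05,0.4,0,0,0,0],[0,-0.1,0.8,0,0,0,0],[0,-0.1,1,0,0,0,0],[0,-0.1,1,0,0,0,0]]';python3 -m inch '[[0,-0.05,0.3,0,0,0,0],[0,-0.1,0.6,0,0,0,0],[0,-0.1,0.6,0,0,0,0]]';python3 -m inch '[[0,-0.05,0.3,0,0,0,0],[0,-0.1,0.5,0,0,0,0],[0,-0.1,0.5,0,0,0,0]]'
python3 - <<'E'
from nav import *
st()
E
```

```text
clock: 38.57
position: [544.7, 60.2, 120.9]
ee_rot: [0.015, 0.708, -0.706, -0.015]
contact_force: [0.7, -0.6, -1.8]
gripper_width: 38.6
clock: 38.82
position: [546.0, 60.3, 115.0]
ee_rot: [0.015, 0.708, -0.706, -0.015]
contact_force: [0.2, -0.1, -0.8]
gripper_width: 39.0
clock: 39.07
position: [547.3, 60.3, 110.3]
ee_rot: [0.015, 0.708, -0.706, -0.014]
contact_force: [0.4, -0.1, -1.2]
gripper_width: 39.3
t 39.07 pos [547.3  60.3 110.3] yaw -0.0418 F [ 0.4 -0.1 -1.2] w 39.3 fence [-73.3  -0.4]
```

```bash
python3 -m inch '[[0,0,0.15,0,0,0,0],[0,0,0.3,0,0,0,0],[0,0,0.3,0,0,0,0]]';python3 -m inch '[[0,0,0.15,0,0,0,0],[0,0,0.3,0,0,0,0],[0,0,0.3,0,0,0,0]]'
python3 - <<'E'
from nav import *
st()
E
```

```text
clock: 39.32
position: [547.8, 60.5, 107.8]
ee_rot: [0.016, 0.708, -0.706, -0.014]
contact_force: [2.0, 0.5, -0.6]
gripper_width: 39.4
clock: 39.57
position: [548.3, 60.6, 105.2]
ee_rot: [0.016, 0.708, -0.706, -0.013]
contact_force: [3.3, -0.9, -0.9]
gripper_width: 39.2
t 39.57 pos [548.3  60.6 105.2] yaw -0.0413 F [ 3.3 -0.9 -0.9] w 39.2 fence [-72.3  -0. ]
```

```bash
python3 -m inch '[[0,-0.05,0.2,0,0,0,0],[0,-0.05,0.2,0,0,0,0],[0,-0.05,0.2,0,0,0,0]]';python3 -m inch '[[0,0,0.2,0,0,0,0],[0,0,0.2,0,0,0,0],[0,0,0.2,0,0,0,0]]'
python3 - <<'E'
from nav import *
st()
E
```

```text
clock: 39.82
position: [548.7, 60.7, 103.6]
ee_rot: [0.016, 0.708, -0.706, -0.013]
contact_force: [1.6, -0.5, 4.3]
gripper_width: 39.0
clock: 40.07
position: [548.8, 60.6, 103.2]
ee_rot: [0.016, 0.708, -0.706, -0.013]
contact_force: [-0.1, 0.3, 13.8]
gripper_width: 39.2
t 40.07 pos [548.8  60.6 103.2] yaw -0.0404 F [-0.1  0.3 13.8] w 39.2 fence [-71.8  -0.1]
```

It's tight at a tip height of about 13 mm, with the force rising steeply. I press on to about 20 N.

```bash
python3 -m inch '[[0,0,0.15,0,0,0,0],[0,0,0.15,0,0,0,0],[0,0,0.15,0,0,0,0],[0,0,0.15,0,0,0,0]]'
python3 - <<'E'
from pit import *
import pickle
st()
ims={n:arm.get_image(n)[:,:,::-1].copy() for n in("top","scene")};pickle.dump(ims,open("m7.pkl","wb"))
t=arm.read_state()["position"]
im=cv2.convertScaleAbs(ims["scene"],alpha=1.5,beta=-40);roi=[230,150,85,100]
W=wparts(t,0,gx=1.5,gz=89.8,off=(-1.2,-1,0))
a=ov(im,"scene",W,None,roi,5,(0,0,255));b=ov(im,"scene",(W[0],[]),None,roi,5)
for nm,p in(("box",[*ff(0,0),FY]),("stop",[*ff(-76.5,0),FY])):
  for v,f in parts([nm],p):
    for q in f:
        uv=(proj("scene",v[q])+.5-[roi[0],roi[1]])*5-.5;cv2.polylines(a,[np.round(uv).astype(np.int32)],True,(0,255,0),1,cv2.LINE_AA)
cv2.imwrite("pics/w.png",cv2.resize(np.hstack([a,b]),None,fx=.94,fy=.94))
cv2.imwrite("pics/wt.png",cv2.resize(ims["top"][150:260,230:350],None,fx=5,fy=5,interpolation=2))
E
```

```text
clock: 40.4
position: [548.8, 60.6, 103.0]
ee_rot: [0.016, 0.708, -0.706, -0.012]
contact_force: [-3.9, 0.7, 21.4]
gripper_width: 39.3
t 40.4 pos [548.8  60.6 103. ] yaw -0.04 F [-3.9  0.7 21.4] w 39.3 fence [-71.8  -0. ]
```

```bash
sleep 1.5
```

```text
(no output)
```

View pics/w.png

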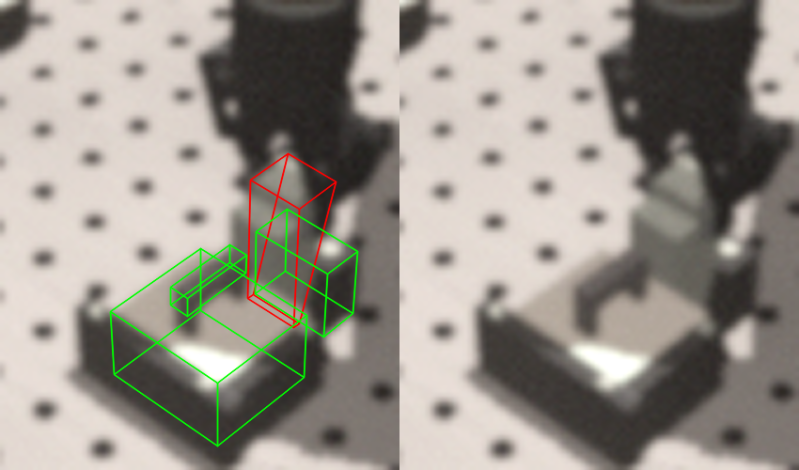

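View pics/wt.png

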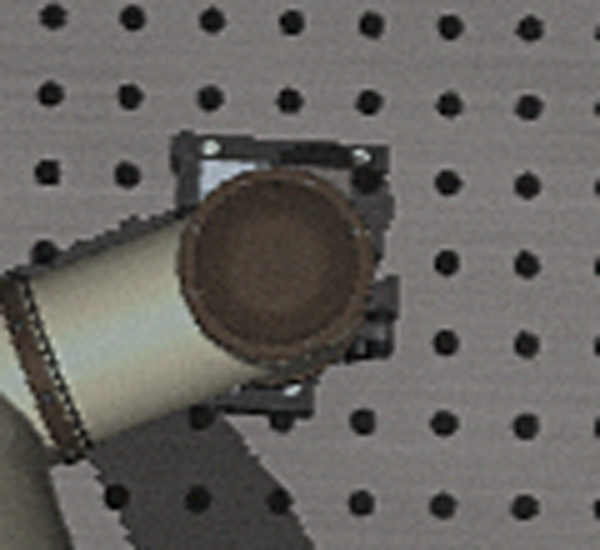

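The wedge stands upright with its flat face to the spacer, the box corner is against the fence, and the downward push is 21 N. I hold briefly to see that it's steady.

```bash
python3 -m inch '[[0,0,0.03,0,0,0,0],[0,0,0.03,0,0,0,0],[0,0,0.03,0,0,0,0],[0,0,0.03,0,0,0,0],[0,0,0.03,0,0,0,0],[0,0,0.03,0,0,0,0]]'
python3 - <<'E'
from nav import *
from fit import *
import pickle
st()
ims=pickle.load(open("m7.pkl","rb"))
# scene-only box fit relative to home: compare with same-camera cost at offsets
pf=[620.55,57.7,-.041]
roi={"scene":[238,190,66,66]}
E
```

```text
clock: 41.0
position: [548.8, 60.6, 103.0]
ee_rot: [0.016, 0.708, -0.706, -0.012]
contact_force: [-5.0, -0.5, 22.0]
gripper_width: 39.4
t 41.0 pos [548.8  60.6 103. ] yaw -0.0399 F [-5.  -0.5 22. ] w 39.4 fence [-71.8  -0. ]
```

Steady at 22 N. One last offline check of box alignment, using the unobstructed top view taken with the spacer in place.

Run:
```python
from nav import *
from fit import *
import pickle
ims=pickle.load(open("m5.pkl","rb"));im0=pickle.load(open("m0.pkl","rb"))[0]
MOD["lid"]=[bx(-40,40,-45,45,0,55),bx(-26,26,-7,7,75,90)]
roi=[258,170,50,46]
def f(q):
    P=parts(["fence"],q[:3])+parts(["box"],q[3:6])+parts(["thick"],[*q[6:9]]);return cost(ims["top"],"top",P,roi)
q=np.array([620.5,57.7,-.041,620.5,57.7,-.041,*ff(-50,-2),-.041])
st_=np.array([2,2,.02,2,2,.02,2,2,.05])
for k in range(4):
    sim=np.vstack([q]+[q+np.diag(st_)[i]/1.5**k*(-1)**k for i in range(9)])
    m=minimize(f,q,method="Nelder-Mead",options=dict(initial_simplex=sim,maxiter=500));q=m.x
print(q.round(3),m.fun)
c,s=np.cos(q[2]),np.sin(q[2]);R=np.array([[c,s],[-s,c]])
print("box in fence",(R@(q[3:5]-q[:2])).round(2),(q[5]-q[2]).round(4),"spacer",(R@(q[6:8]-q[:2])).round(2),(q[8]-q[2]).round(3))
```

```text
[ 6.20967e+02  5.83620e+01 -4.70000e-02  6.20655e+02  5.75420e+01
 -2.30000e-02  5.70558e+02  5.84880e+01 -5.70000e-02] 29.85499365150025
box in fence [-0.27 -0.83] 0.0234 spacer [-50.36  -2.22] -0.011
```

Run:
```python
from nav import *
from fit import *
import pickle
for fn in("m2.pkl","m5.pkl","m7.pkl"):
    ims=pickle.load(open(fn,"rb"))
    cv2.imwrite(f"pics/x_{fn[:2]}.png",cv2.resize(ims["scene"][185:262,236:306],None,fx=8,fy=7.5,interpolation=2))
a=[cv2.resize(cv2.imread(f"pics/x_{k}.png"),(395,420)) for k in("m5","m7")]
cv2.imwrite("pics/x.png",np.hstack(a))
t=[cv2.resize(pickle.load(open(k,"rb"))["top"][172:196,258:284],None,fx=15,fy=15,interpolation=2) for k in("m5.pkl","m7.pkl")]
cv2.imwrite("pics/xt.png",np.hstack(t))
```

```text
(no output)
```

View pics/x.png

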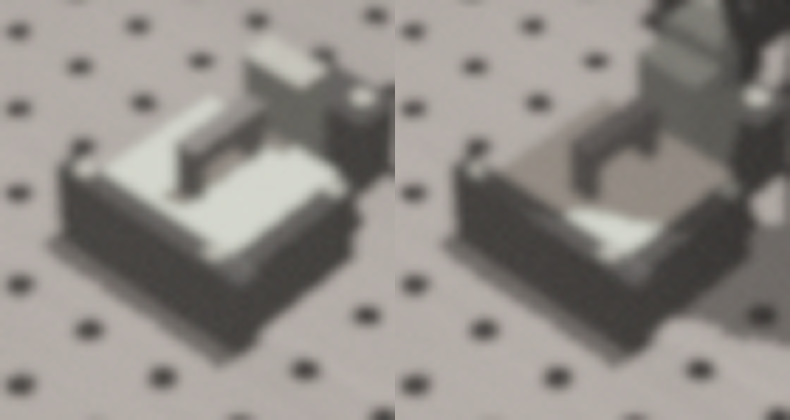

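View pics/xt.png

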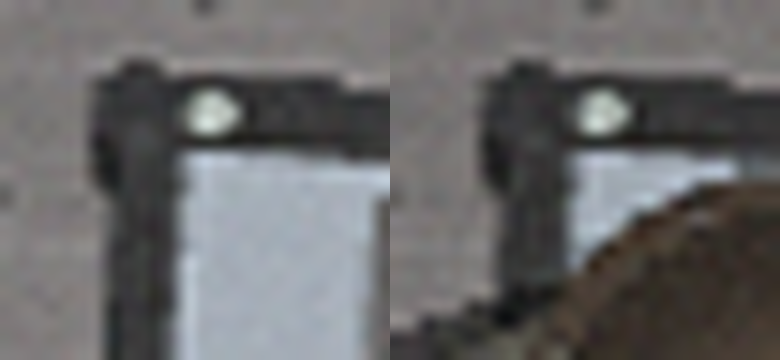

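Compared with before clamping, the lid corner sits at the fence corner, a hair closer to both walls. In the scene view the lid runs along both walls with no gap showing. I hand in.

Run:
```python
from nav import *
st();print(arm.job_done());st()
```

```text
t 41.0 pos [548.8  60.6 103. ] yaw -0.0399 F [-5.  -0.5 22. ] w 39.4 fence [-71.8  -0. ]
the job is handed in; nothing more can be done
None
the job is handed in; nothing more can be done
```

The box is clamped home in the fence corner, and I handed the job in at 41 s with the wedge gripped and pressed down at about 22 N. I carried the box over by its handle, slid it home against both walls, and stood the thick spacer against it. The gap measured about 36.5 mm, so the thick spacer alone was enough. The wedge went tight with its tip about 13 mm above the floor.

**Problems on the way**
- On the first try the wedge tip caught the spacer's top at about 66 N, and the wedge turned about 30° in the grip. I set it back in its rack slot and regrasped it. On the way in it pressed on the slot rim at about 37 N. The second insertion went in freely.

**Last checks**
- **Force and grip:** steady over the last 0.6 s (21.4 N, then 22.0 N), at an opening of 39.4 mm.
- **Gap:** the wedge's final height implies about 37.5 mm, 1 mm more than the image measurement and not what a box short of home would give.
- **Box squareness:** not fully settled. Fits from before the wedge went in showed the box turned 0.014 to 0.023 rad and up to 0.8 mm off the side wall. The clamp should have squared this, and the last pictures show the lid at the fence corner with no visible gap. The arm hid most of the lid in the top view, so I could not measure it again.
- **Bystanders:** I never reached for the tubs, the brush or the look-alikes. I did not measure their positions again at the end.

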